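Set up a row of dive-torch barrels for a vacuum leak test

ROBOT

A 7-joint arm with a two-finger parallel gripper is mounted at the origin on the work surface. World frame = base frame: x ahead of the robot, y to its left, z up, the work surface at z = 0. Lengths are in mm, angles in degrees, forces in N, time in s.
With the tool pointing down it reaches from about 400 to 850 mm from the base axis. Payload 4.5 kg.
Tool frame: the origin (TCP) lies at the very end of the fingers, on their centre line; the grasp point (between the pads) lies 19 mm behind it; z points along the fingers, y is the line along which they close (so a half turn about z gives the same grasp; the last joint's range is limited). The gripper opens to 88 mm and grips with 3 to 60 N. Pads are 18 mm wide; open, the fingers measure 123 mm over their backs; the gripper's body (75 mm by 187 mm) begins 45 mm behind the grasp point.
Start: joints at [73.671, 39.483, -11.15, 89.685, 9.013, 51.709, -12.324], TCP at [195.921, -593.522, 238.743] pointing down, gripper open.
Joint ranges: [-172.22, 172.22], [-26.19, 119.32], [-84.43, 86.54], [7.71, 146.69], [-57.33, 237.33], [2.42, 119.75], [-152.13, 152.13]. Speed limits (degrees/s): [147.25, 147.25, 180, 180, 180, 180, 180].

INTERFACE

Orientations are given as [roll, pitch, yaw] about the fixed x, y, z axes, in that order (R = Rz(yaw) Ry(pitch) Rx(roll)).
In Python, from rig import sensors, optics, bot, nets gives the robot as it stands.
- The arm moves only by the tool step_arm, never from a script. Its argument "increments" is one flat list of numbers, 4 for each row, row after row: the shift along the tool's x, y, z in units of 750 mm (1.0 is 750 mm), then the turn about the tool's z in units of 180 degrees (1.0 is 180 degrees). A call has 1 to 8 rows; each row is the pose to reach, as a shift and turn from the pose commanded when the call began, along the tool's axes at that moment, turning the shorter way round; what a row does not reach only later rows make up. A row lasts 1/8 s, in which the tool goes at most 62.5 mm and 10.7 degrees, less where a joint would pass 70% of its speed; a pose out of reach is approached as far as the arm can. A call with a number of a shift or a turn outside -1 to 1 is refused whole. A call with a gripper value outside its range is refused whole. "claw" is the opening, from -1 (shut) to 1 (fully open), set as the call begins (left out, the last holds). The fingers move at their own pace and stop on an object; the grip force is fixed at half the most. Time passes only in rows, so rows that repeat a pose let the fingers close. It gives the time, the measured TCP pose, the force, the opening and the grip force at its end, in the units of the state.
- sensors.read_state(): the state, without advancing time (a new reading comes with each control period).
- optics.get_image(name): name is "scene" or "side" or "wrist"; returns (picture, depth): 480x640x3 uint8, red, green, blue; 480x640 float32, mm along the optical axis (not along the pixel's ray), 0 where there is no reading.
- optics.camera_info(name): a dict with "mtx" (3x3 intrinsics, pixels), "pose" (4x4, takes a point from camera to world coordinates); the wrist camera has in their place "mount" (4x4, takes a point from camera to tool coordinates, whose origin is the TCP and whose axes are the flange's). Camera axes: x right, y up, looking along -z (the intrinsics and any distortion apply to the point x, -y, -z); pixel columns grow to the right and rows downward; lengths in mm; the calibration is good to about 2 mm. A picture is of the moment at which its call begins: read the wrist's pose just before it. camera_info takes no time and is no camera call.
- bot.hand_in(): hands the job in; it is judged then, once.
Trained networks look in the newest picture that a camera, given by its name, has taken for a name from the list of things; names that differ only in an ending like _2 or _b are one class to them, and where a whole thing is asked for, a point or a joint stands for the part that bears it (a point fixed in the world has none). Each returns a list of dicts, best first, with "p" (0 to 1); they miss things now and then, are a little off and sometimes report something else, mostly with a low value. They report only what shows in the picture. A call takes as long as a camera call. They do not tell look-alikes from the thing itself.
- nets.cut_out(label, camera): "mask" (480x640 bool, what is visible of it) and "extent" ([centre column, centre row, width, height] in pixels, round what is visible of it).
The state is a dict: "clock": time; "joint_pos": joint angles; "qd": joint speeds; "effort": joint torques, N m; "tool_pos": TCP position; "tool_rot": TCP orientation; "ft_force": force on the tool from outside, world axes, zero at the start; "ft_torque": the same for the moment, N m; "opening": finger opening in mm; "gripper_force": force on a finger pad.
Only numpy, scipy, OpenCV 4.12 (cv2) and the standard library are available. Lean on these libraries where they do the work, as an engineer would, in place of code of your own. Each camera call takes 0.05 s, during which the arm holds its last target. There are 200 camera calls.

TASK

Get the torch barrels ready for their leak test: some have fallen over into the tray, so stand every one upright, tail down, squarely on a seal pad of the rail, one to a pad, beside those already standing (a pad with nothing on it seals itself). Then, with the stop-cock handle turned in line with the pipe, work the pump lever through at least three full strokes, right down and right back up, and finally turn the handle square across the pipe to shut the vacuum in, with every barrel still standing on its pad. Leave the tub, the grease jar and the screwdriver where they are.

Things in the scene. Friction and masses are not known exactly. Their poses are not given: they have to be found in the camera images.
- rig: fixed vacuum test rig. Origin on the bench; x away from the robot, y left along the rail. In this frame: steel tray x -0.15 to 0.203, y -0.15 to 0.352, floor top z 0.003, rim 12 mm high; at its back the aluminium rail x 0.027 to 0.20, as long as the tray, top z 0.020, with a lip 10 mm high along its rear edge and at each end a plate 6 mm thick, top z 0.070
- torch1: dive-torch barrel: round aluminium body 46 mm in diameter, 88 mm long, with a dark hexagonal lens head 27 mm long, 46 mm across flats, 53 mm across corners; 115 mm in all, about 0.22 kg, balance point about 50 mm from the tail, smooth. Origin: centre of the flat open tail; z runs from tail to head (up when upright). Starts lying in the tray roughly along the rail, or absent
- torch2: the same kind of torch barrel as torch1 (115 mm long, body 46 mm, same origin and axes); starts lying in the tray in front of the rail, roughly along it, head to the left or to the right, or absent
- torch3: the same kind of torch barrel as torch1 (115 mm long, body 46 mm, same origin and axes); starts lying in the tray in front of the rail, roughly along it, head to the left or to the right, or absent
- torch4: the same kind of torch barrel as torch1 (115 mm long, body 46 mm, same origin and axes); starts lying on the rail itself, along it over pad4 and pad5, head to the left, or absent; two or three of torch1 to torch4 are present
- torch5: the same kind of torch barrel as torch1 (115 mm long, body 46 mm, same origin and axes); if present it stands on pad1 at the start. One or two of torch5 to torch7 are present
- torch6: the same kind of torch barrel as torch1 (115 mm long, body 46 mm, same origin and axes); if present it stands on pad2 at the start. One or two of torch5 to torch7 are present
- torch7: the same kind of torch barrel as torch1 (115 mm long, body 46 mm, same origin and axes); if present it stands on pad3 at the start. One or two of torch5 to torch7 are present
- pad1 (a point): centre of the top face of a flat black rubber seal pad, 72 mm in diameter, set flush in the rail's top; pads are 92 mm apart, pad1 nearest the stop-cock, pad5 nearest the gauge
- pad2 (a point): the same for pad number 2 counted from the stop-cock
- pad3 (a point): the same for pad number 3 counted from the stop-cock
- pad4 (a point): the same for pad number 4 counted from the stop-cock
- pad5 (a point): the same for pad number 5 counted from the stop-cock
- valve (a joint): turn of the stop-cock's T handle about the vertical, rad, growing counter-clockwise from above: 0 = handle square across the pipe (shut), 1.57 = in line with the pipe (open). No stops at these places (it turns from -0.7 to 2.3), resists with about 0.1 N m and stays where it is left; left partly turned at the start
- valve_handle (a point): middle of the T handle, on its vertical turning axis: a steel bar 90 mm long, 12 mm thick and 18 mm high centred here, about 30 mm clear above the brass cock's body; the point's x axis runs along the bar. The brass pipe runs along the rig's y, from the rail's right end through the cock to the hand pump, 140 mm further right
- pump_lever (a joint): angle of the hand pump's lever, rad: 0 = fully up (where its spring holds it), 0.70 = fully down on its stop. Pushing it down at the grip takes about 3 N at the top and 10 N at the bottom; it springs back up by itself when let go
- lever_grip (a point): on the axis of the lever's round rubber grip, at its middle (28 mm in diameter, 80 mm long along the lever), 195 mm from the pivot. The lever points from its pivot (rig frame x 0.152, y -0.360, z 0.170; post 44 mm wide, pump cylinder 58 mm across in front of it) towards the robot and swings about the rig's y: 20 degrees above the level when fully up, 20 below when fully down
- tub: bystander: open clear plastic tub of O-rings 70 x 140 x 55 mm, behind the rail. Origin at the centre of its underside
- grease: bystander: jar of silicone grease 64 mm in diameter, 70 mm tall, on the bench between tray and pump. Origin at the centre of its underside
- driver: bystander: screwdriver 190 mm long lying on the bench behind the pump and pipe. Origin at its middle, underside
Mind the look-alikes: they are no part of the job. Leave any brown or pink look-alike of the torch1 alone.

How it is judged:
By the outcome, as a careful person would: the job done as asked, in the order asked, and still so for the second after the job is handed in, with the robot touching nothing.
Of torch1, torch2, torch3, torch4 only 2 to 3 are there at a start; the rules pass over those that are not, and their reading is None.
Of torch5, torch6, torch7 only 1 to 2 are there at a start; the rules pass over those that are not, and their reading is None.
At some moment in a run one of torch1, torch2, torch3, torch4 may be knocked a few centimetres aside while the robot is not near it.
Once in a run the grip may slacken for a moment while it holds something.
It also fails if it takes over 210 s, if anything falls off the work surface, if the arm or the gripper's body presses on something with over 40 N, if the wrist force passes 120 N, or if a joint passes its speed limit or range.

## Working session

There is one attempt and no reset: what is moved stays moved. The work goes in short steps, Python scripts to look and compute and a tool call to move; the robot and the scene stay as the last step left them, time stands still between calls to the robot, and variables do not carry over. Pictures are saved under pics/ and viewed, at most 14 in all, crops included, and the job is handed in when it is done.

Besides the shell and the picture viewer there is one more tool, called as a command line: name --argument value ..., lists and objects as JSON in quotes. step_arm: Moves the arm, as the interface text tells. Shifts and turns lie within -1 to 1; 1 stands for 750 mm of shift or 180 degrees of turn. Its arguments: {"type":"object","properties":{"increments":{"type":"array","items":{"type":"number"}},"claw":{"type":"number"}},"required":["increments"]}

```bash
ls; mkdir -p pics; python3 - <<'E'
from rig import sensors, optics, bot, nets
import cv2, numpy as np
print(sensors.read_state())
for n in ("scene","side","wrist"):
    im,d=optics.get_image(n); cv2.imwrite(f"pics/{n}0.png",im[:,:,::-1]); np.save(f"pics/{n}0.npy",d)
    print(n,{k:np.round(v,3).tolist() if not isinstance(v,str) else v for k,v in optics.camera_info(n).items()})
E
```

```text
pics
{'clock': 0.0, 'joint_pos': array([ 73.67030299,  39.53367222, -11.14398016,  89.74522962,
         9.01390356,  51.70823774, -12.32453324]), 'qd': array([-0.01764072,  0.04787303, -0.07965596,  0.03871388,  0.03636869,
       -0.0407939 , -0.14474205]), 'effort': array([-6.32422780e-05, -5.27558649e+01, -1.26648981e+00, -1.53426254e+01,
       -5.25027013e-02,  6.46098619e-03,  1.55447347e-04]), 'tool_pos': array([ 195.63900722, -592.92664421,  237.90266306]), 'tool_rot': array([-1.79895197e+02,  8.96937495e-03,  1.82711040e+01]), 'ft_force': array([ 0.48530475, -0.2045539 , -0.5811312 ]), 'ft_torque': array([-0.01961844,  0.02751285,  0.0289911 ]), 'gripper_force': 0.0, 'opening': 87.80088612974471}
scene {'mtx': [[452.86, 0.0, 317.057], [0.0, 452.86, 238.754], [0.0, 0.0, 1.0]], 'pose': [[0.865, -0.382, 0.326, 808.113], [0.502, 0.673, -0.544, -565.951], [-0.011, 0.634, 0.774, 924.25], [0.0, 0.0, 0.0, 1.0]]}
side {'mtx': [[611.855, 0.0, 317.579], [0.0, 611.855, 235.477], [0.0, 0.0, 1.0]], 'pose': [[-0.747, 0.452, -0.489, -388.771], [-0.665, -0.512, 0.544, 972.727], [-0.004, 0.731, 0.682, 1367.333], [0.0, 0.0, 0.0, 1.0]]}
wrist {'mtx': [[373.432, 0.0, 315.671], [0.0, 373.432, 237.659], [0.0, 0.0, 1.0]], 'mount': [[0.001, 0.966, 0.258, 65.507], [1.0, -0.001, -0.0, -1.048], [0.0, 0.258, -0.966, -145.686], [0.0, 0.0, 0.0, 1.0]]}
```

View pics/scene0.png

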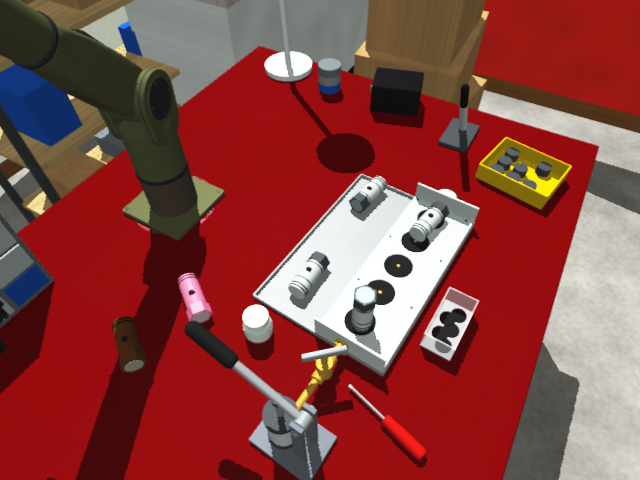

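View pics/side0.png

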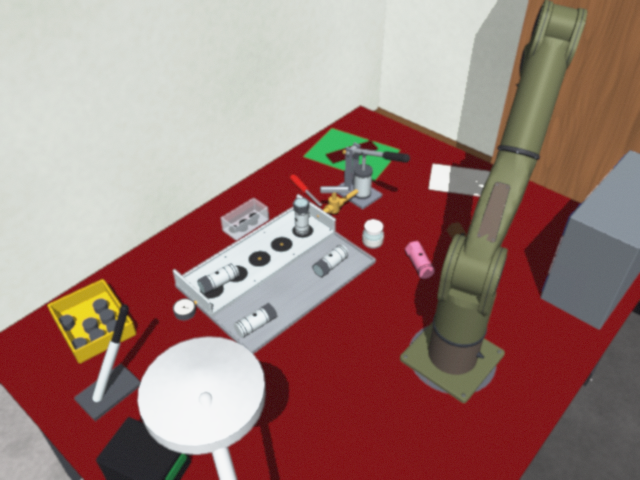

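The scene view shows one torch upright on pad1 at (362,310). Three others are lying down, at (310,275), (368,193) and on the rail at (428,222). Pads 2 to 4 show at (380,292), (398,265) and (415,240). The look-alikes are pink at (195,297) and brown at (128,343), and the tall marker-like stand at (460,120) and the drum at (330,75) could also be mistaken. I choose the white/grey ones in and on the rig.

```bash
cat > h.py <<'E'
from rig import sensors, optics, bot, nets
import cv2, numpy as np
from scipy.spatial.transform import Rotation as R
def pose(cam,st=None):
    ci=optics.camera_info(cam)
    if cam!="wrist": return ci["mtx"],np.array(ci["pose"])
    st=st or sensors.read_state(); T=np.eye(4); T[:3,:3]=R.from_euler("xyz",st["tool_rot"],degrees=True).as_matrix(); T[:3,3]=st["tool_pos"]
    return ci["mtx"],T@np.array(ci["mount"])
def cloud(d,K,P):
    v,u=np.mgrid[:480,:640]; p=np.stack([(u-K[0,2])/K[0,0]*d,-(v-K[1,2])/K[1,1]*d,-d],-1)
    return p@P[:3,:3].T+P[:3,3]
def ray(uv,z,K,P):   # pixel -> world at height z
    q=np.array([(uv[0]-K[0,2])/K[0,0],-(uv[1]-K[1,2])/K[1,1],-1]); w=P[:3,:3]@q
    return P[:3,3]+w*(z-P[2,3])/w[2]
def proj(X,K,P):
    c=(np.asarray(X)-P[:3,3])@P[:3,:3]; return np.array([K[0,2]-K[0,0]*c[...,0]/c[...,2],K[1,2]+K[1,1]*c[...,1]/c[...,2]]).T
E
python3 - <<'E'
from h import *
for cam in ("scene","side"):
    im,d=optics.get_image(cam); K,P=pose(cam); C=cloud(d,K,P)
    print(cam,"bench depth z",np.median(C[...,2][(im[...,0]>110)&(im[...,1]<40)&(d>0)]))
    for l in ("torch1","pad1","valve_handle","lever_grip","grease","rig"):
        for r in nets.cut_out(l,cam):
            if r["p"]<.3: continue
            m=r["mask"]&(d>0); q=C[m]
            print(l,round(r["p"],2),np.round(r["extent"]),"med",np.round(np.median(q,0)),"lo",np.round(np.percentile(q,3,axis=0)),"hi",np.round(np.percentile(q,97,axis=0)))
E
```

```text
scene bench depth z -0.5189134528758359
torch1 0.97 [131. 344.  30.  55.] med [ 233. -394.   41.] lo [ 173. -433.    7.] hi [ 274. -351.   47.]
torch1 0.95 [309. 275.  39.  48.] med [475. -50.  44.] lo [450. -98.  14.] hi [492.  13.  51.]
torch1 0.77 [367. 193.  41.  39.] med [479. 260.  43.] lo [449. 219.  12.] hi [500. 329.  51.]
torch1 0.64 [430. 221.  40.  42.] med [662. 234.  61.] lo [632. 190.  22.] hi [687. 301.  68.]
torch1 0.6 [196. 297.  38.  51.] med [ 279. -235.   41.] lo [ 219. -271.    1.] hi [ 323. -189.   48.]
torch1 0.56 [363. 310.  20.  46.] med [ 639. -104.  115.] lo [ 616. -113.   26.] hi [658. -72. 137.]
torch1 0.54 [388. 424.  79.  79.] med [ 808. -267.   22.] lo [ 702. -287.   -0.] hi [ 855. -236.   27.]
pad1 0.95 [333. 326. 293. 305.] med [608. -23.  19.] lo [ 402. -404.    0.] hi [737. 332. 236.]
valve_handle 0.97 [325. 357.  45.  22.] med [ 623. -236.  116.] lo [ 591. -262.   75.] hi [ 653. -206.  120.]
lever_grip 0.91 [250. 376. 124. 105.] med [ 528. -370.  226.] lo [ 443. -382.  178.] hi [ 669. -353.  262.]
lever_grip 0.53 [332. 327. 297. 306.] med [608. -
[... 992 characters left out ...]
3 [293. 247. 240. 214.] med [583.  75.  16.] lo [ 401. -370.   -2.] hi [737. 348. 168.]
pad1 0.44 [254. 323.  39.  37.] med [463. 287.  43.] lo [444. 230.  18.] hi [493. 336.  52.]
valve_handle 0.69 [335. 194.  23.  14.] med [ 617. -227.  110.] lo [ 588. -257.   79.] hi [ 649. -201.  121.]
valve_handle 0.4 [292. 247. 241. 207.] med [582.  75.  16.] lo [ 400. -372.   -3.] hi [740. 349. 171.]
lever_grip 0.56 [382. 155.  60.  12.] med [ 514. -359.  228.] lo [ 432. -608.    5.] hi [ 740. -345.  263.]
grease 0.72 [375. 234.  20.  28.] med [ 429. -199.   46.] lo [ 409. -274.   -2.] hi [ 480. -180.   74.]
rig 0.96 [291. 247. 236. 208.] med [582.  76.  16.] lo [ 401. -370.   -2.] hi [739. 349. 171.]
```

step_arm --increments '[0, 0, -0.15, 0, 0, 0, -0.15, 0, 0.73, -0.66, -0.15, -0.4, 0.73, -0.66, -0.15, -0.4, 0.73, -0.66, -0.15, -0.4, 0.73, -0.66, -0.15, -0.4, 0.73, -0.66, -0.15, -0.4, 0.73, -0.66, -0.15, -0.4]' --claw 1

```text
clock: 1.85
tool_pos: [382.0, -265.8, 351.6]
tool_rot: [180.0, 0.0, 83.1]
ft_force: [1.1, -0.1, -0.1]
opening: 87.9
gripper_force: 0.0
```

```bash
cat >> h.py <<'E'
def go(x,y,z,yaw=90):   # world target -> tool-axis units from the present pose
    s=sensors.read_state(); M=R.from_euler("xyz",s["tool_rot"],degrees=True).as_matrix()
    d=M.T@(np.array([x,y,z])-s["tool_pos"]); t=-((yaw-s["tool_rot"][2]+180)%360-180)
    print("units",np.round(d/750,4),"turn",round(t/180,4),"| at",np.round(s["tool_pos"],1),np.round(s["tool_rot"],1),"open",round(s["opening"],1),"t",round(s["clock"],1))
E
python3 -c "
from h import *
go(560,50,350)"
```

```text
units [0.4467 0.1847 0.0019] turn -0.0386 | at [ 382.  -265.8  351.6] [180.    0.   83.1] open 87.9 t 1.9
```

step_arm --increments '[0.447, 0.185, 0.002, -0.039, 0.447, 0.185, 0.002, -0.039, 0.447, 0.185, 0.002, -0.039, 0.447, 0.185, 0.002, -0.039, 0.447, 0.185, 0.002, -0.039, 0.447, 0.185, 0.002, -0.039, 0.447, 0.185, 0.002, -0.039, 0.447, 0.185, 0.002, -0.039]'

```text
clock: 2.85
tool_pos: [561.0, 46.5, 349.4]
tool_rot: [-180.0, 0.1, 89.7]
ft_force: [0.1, 0.1, -0.3]
opening: 87.7
gripper_force: 0.0
```

```bash
python3 - <<'E'
from h import *
s=sensors.read_state(); print(s["tool_pos"],s["qd"].max())
im,d=optics.get_image("wrist"); K,P=pose("wrist",s); C=cloud(d,K,P)
np.savez("pics/w1.npz",im=im,d=d,K=K,P=P); cv2.imwrite("pics/w1.png",im[:,:,::-1])
for r in nets.cut_out("torch1","wrist"):
    if r["p"]<.3: continue
    q=C[r["mask"]&(d>0)]
    q2=q[q[:,2]>(np.percentile(q[:,2],90)-14)][:,:2]; c=q2.mean(0); w,V=np.linalg.eigh(np.cov((q2-c).T)); a=V[:,1]; t=(q2-c)@a
    print(round(r["p"],2),np.round(r["extent"]),"med",np.round(np.median(q,0)),"top",np.round(np.percentile(q[:,2],95)),"c",np.round(c),"ang",np.round(np.degrees(np.arctan2(a[1],a[0])),1),"ends",np.round(c+a*np.percentile(t,1)),np.round(c+a*np.percentile(t,99)))
E
```

```text
[560.97782341  46.4873238  349.41565084] 1.7139677777713072
0.95 [232.  22.  50.  45.] med [470. 236.  45.] top 50.0 c [468. 238.] ang -157.5 ends [490. 247.] [445. 228.]
0.87 [243. 259.  43.  94.] med [471. -31.  46.] top 49.0 c [469. -36.] ang 89.5 ends [468. -95.] [469.  19.]
0.8 [382. 306.  55.  62.] med [629. -72. 117.] top 136.0 c [631. -75.] ang 115.5 ends [641. -97.] [563.  68.]
0.62 [402.  34.  58.  65.] med [649. 219.  62.] top 66.0 c [651. 221.] ang 76.3 ends [644. 193.] [658. 251.]
0.51 [147. 400.  20.  29.] med [ 319. -246.   41.] top 47.0 c [ 326. -236.] ang 56.1 ends [ 306. -266.] [509.  38.]
```

View pics/w1.png

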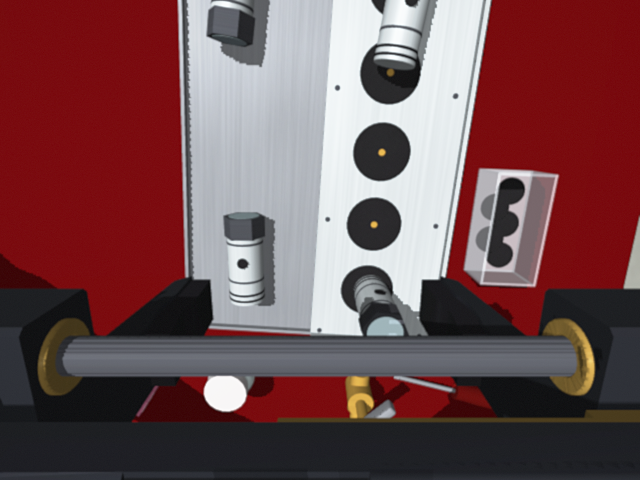

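The wrist view shows the near torch at (243,259), head to the left (up in the image). The far torch is at (232,22), head to the right. The rail torch's tail is at (398,60), head to the left. The upright one is at (378,305), and the pad centre dots are at (374,224), (382,152) and (390,73).

```bash
python3 - <<'E'
from h import *
f=np.load("pics/w1.npz"); im,d,K,P=f["im"],f["d"],f["K"],f["P"]; C=cloud(d,K,P)
g=cv2.cvtColor(im,cv2.COLOR_RGB2HSV); 
m=((g[...,0]>12)&(g[...,0]<30)&(g[...,1]>100)&(g[...,2]>120)).astype(np.uint8)
n,_,st,ce=cv2.connectedComponentsWithStats(m)
for i in range(1,n):
    u,v=ce[i]
    if 340<u<420 and v<250 and st[i,4]>8:
        print("dot",np.round(ce[i],1),st[i,4],"ray20",np.round(ray(ce[i],20,K,P),1),"depth",np.round(np.median(C[int(v)-6:int(v)+7,int(u)-6:int(u)+7].reshape(-1,3),0),1))
for u,v in ((388,45),): pass
# scene camera dots
im,d=optics.get_image("scene"); K,P=pose("scene"); C=cloud(d,K,P); g=cv2.cvtColor(im,cv2.COLOR_RGB2HSV)
m=((g[...,0]>12)&(g[...,0]<30)&(g[...,1]>100)&(g[...,2]>100)).astype(np.uint8)
n,_,st,ce=cv2.connectedComponentsWithStats(m)
for i in range(1,n):
    u,v=ce[i]
    if 360<u<430 and 225<v<310: print("scene dot",np.round(ce[i],1),st[i,4],np.round(ray(ce[i],20,K,P),1),np.round(C[int(round(v)),int(round(u))],1))
E
```

```text
dot [390.  72.] 21 ray20 [648.  187.8  20. ] depth [648.  187.8  20.3]
dot [381.4 152. ] 43 ray20 [641.7  96.   20. ] depth [641.   97.2  20. ]
dot [373.7 224.2] 38 ray20 [635.5   4.2  20. ] depth [634.5   4.5  20.1]
scene dot [414.8 240.6] 5 [648.7 188.   20. ] [649.6 187.4  19.6]
scene dot [397.8 265.1] 13 [642.3  95.3  20. ] [642.6  95.1  20.7]
scene dot [379.5 291.5] 14 [635.8   3.4  20. ] [637.6   2.1  20.9]
```

```bash
python3 -c "
from h import *
go(469,5,150)"
```

```text
units [-0.0544 -0.1221  0.2664] turn -0.0023 | at [561.   45.4 349.7] [-1.80e+02  1.00e-01  8.96e+01] open 88.0 t 3.0
```

step_arm --increments '[-0.055, -0.122, 0.266, -0.002, -0.055, -0.122, 0.266, -0.002, -0.055, -0.122, 0.266, -0.002, -0.055, -0.122, 0.266, -0.002, -0.055, -0.122, 0.266, -0.002]' --claw 0.7

```text
clock: 3.62
tool_pos: [467.2, 4.6, 149.0]
tool_rot: [-179.7, 0.1, 90.0]
ft_force: [0.2, -0.1, -1.0]
opening: 75.0
gripper_force: 0.0
```

```bash
cat >> h.py <<'E'
def wtorch(save,near=None):
    s=sensors.read_state(); im,d=optics.get_image("wrist"); K,P=pose("wrist",s); C=cloud(d,K,P)
    np.savez(f"pics/{save}.npz",im=im,d=d,K=K,P=P); cv2.imwrite(f"pics/{save}.png",im[:,:,::-1])
    for r in nets.cut_out("torch1","wrist"):
        if r["p"]<.3: continue
        q=C[r["mask"]&(d>0)]; top=np.percentile(q[:,2],90)
        q2=q[np.abs(q[:,2]-top)<6][:,:2]
        if len(q2)<30: continue
        c=q2.mean(0); w,V=np.linalg.eigh(np.cov((q2-c).T)); a=V[:,1]*np.sign(V[1,1]); t=(q2-c)@a
        print(round(r["p"],2),np.round(r["extent"]),"top",np.round(np.percentile(q[:,2],95)),"c",np.round(c,1),"ang",np.round(np.degrees(np.arctan2(a[1],a[0])),1),"ends",np.round(c+a*np.percentile(t,1),1),np.round(c+a*np.percentile(t,99),1))
    return im,d,C
E
python3 -c "
from h import *
im,d,C=wtorch('w2'); go(469,5,7)"
```

```text
0.88 [318. 272.  75. 130.] top 49.0 c [466.9 -22.1] ang 89.3 ends [466.4 -68.5] [467.4  18.3]
0.43 [506. 328.  13.  22.] top 99.0 c [615.3 -74.7] ang 52.7 ends [613.  -77.7] [618.5 -70.5]
units [-0.0022 -0.0033  0.1923] turn 0.0003 | at [471.1   6.6 151.2] [179.9  -0.   90. ] open 75.0 t 3.7
```

View pics/w2.png

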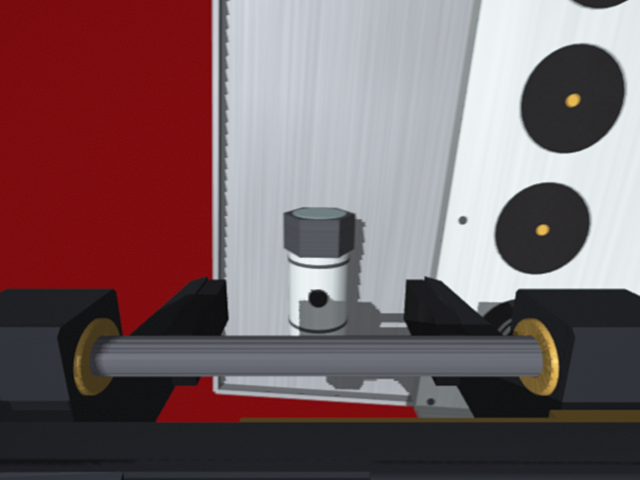

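The crop shows the chosen torch at (318,272): white body, dark hex head at (318,235) with a flat on top and its corners facing the fingers. I'll grip it by the head.

step_arm --increments '[0, 0, 0.13, 0, 0, 0, 0.19, 0, 0, 0, 0.19, 0, 0, 0, 0.19, 0, 0, 0, 0.19, 0]'

```text
clock: 4.35
tool_pos: [471.7, 7.0, 9.2]
tool_rot: [179.8, -0.1, 90.1]
ft_force: [0.2, 0.0, 0.8]
opening: 74.8
gripper_force: 0.0
```

step_arm --increments '[0, 0, 0, 0, 0, 0, 0, 0, 0, 0, 0, 0, 0, 0, 0, 0, 0, 0, 0, 0, 0, 0, 0, 0]' --claw -1

```text
clock: 5.1
tool_pos: [470.1, 6.5, 8.5]
tool_rot: [179.9, 0.0, 90.1]
ft_force: [0.0, 0.4, 6.9]
opening: 51.5
gripper_force: 33.6
```

step_arm --increments '[0, 0, -0.04, 0, 0, 0, -0.08, 0, 0, 0, -0.12, 0, 0, 0, -0.16, 0, 0, 0, -0.2, 0, 0, 0, -0.2, 0, 0, 0, -0.2, 0]'

```text
clock: 5.98
tool_pos: [469.0, 6.2, 156.9]
tool_rot: [-179.9, 0.0, 90.1]
ft_force: [0.3, 0.2, -2.1]
opening: 51.3
gripper_force: 32.5
```

```bash
python3 - <<'E'
from h import *
go(470,5,160)
a,_=optics.get_image("scene"); b,_=optics.get_image("wrist")
a=cv2.resize(a[180:330,220:420],(800//2,300)); b=cv2.resize(b,(400,300))
cv2.imwrite("pics/l1.png",np.hstack([a,b])[:,:,::-1])
E
```

```text
units [-0.0016  0.0013 -0.0041] turn 0.0005 | at [469.    6.2 156.9] [-179.9    0.    90.1] open 51.3 t 6.0
```

View pics/l1.png

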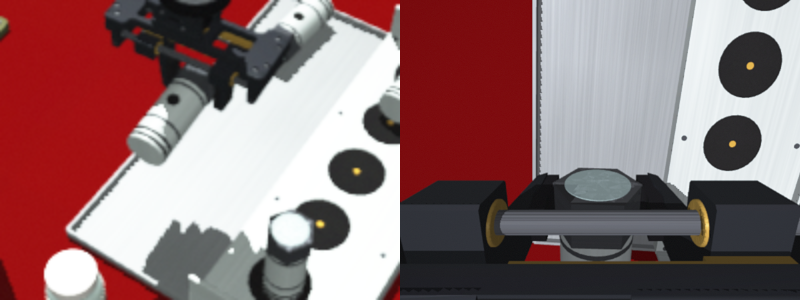

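Left panel: the torch is held by the head at about (200,80), with its tail at (155,145) only partly drooped. I'll measure the tilt, then swing it the rest of the way with quick accelerations.

```bash
cat >> h.py <<'E'
def tilt(cams=("scene","side")):
    "tilt of held torch: fit axis to white points within 140 mm below/around the grip"
    s=sensors.read_state(); g=s["tool_pos"]+[0,0,19]; Q=[]
    for cam in cams:
        im,d=optics.get_image(cam); K,P=pose(cam); C=cloud(d,K,P); i=im.astype(int)
        sat=i.max(-1)-i.min(-1); r=C-g
        m=(d>0)&(sat<40)&(np.linalg.norm(r,axis=-1)<125)&(abs(r[...,0])<30)&(r[...,2]<-12 + 60*(abs(r[...,1])>35))&(C[...,2]>32)&(i.max(-1)>90)
        Q.append(C[m])
        if m.sum()>20:
            q=r[m]; # robust: dominant direction
            c=q.mean(0); w,V=np.linalg.eigh(np.cov((q-c).T)); a=V[:,2]; a*=-np.sign(a[2]) if abs(a[2])>.1 else 1
            print(cam,m.sum(),"axis to tail",np.round(a,2),"lowest",np.round(q[np.argsort(q[:,2])[:20]].mean(0)),"cen",np.round(c),"elev",np.round(np.degrees(np.arcsin(-a[2]))))
E
python3 -c "
from h import *
tilt()"
```

```text
scene 732 axis to tail [-0.17 -0.95 -0.25] lowest [  -3. -102.  -27.] cen [  4. -78.   6.] elev 15.0
side 59 axis to tail [ 0.01  0.96 -0.27] lowest [  1.  12. -19.] cen [ -0. -44.  -1.] elev 16.0
```

step_arm --increments '[0, 0, 0.02, 0, 0, 0, 0.04, 0, 0, 0, 0.06, 0, 0, 0, -0.02, 0, 0, 0, 0, 0, 0, 0, 0.03, 0, 0, 0, 0.06, 0, 0, 0, -0.02, 0]'

```text
clock: 7.18
tool_pos: [465.3, 5.7, 166.0]
tool_rot: [-179.0, 0.1, 90.1]
ft_force: [1.9, 1.0, -2.4]
opening: 51.2
gripper_force: 30.0
```

```bash
python3 -c "
from h import *
tilt()"
```

```text
scene 591 axis to tail [-0.06 -0.43 -0.9 ] lowest [ 15. -54. -86.] cen [  6. -45. -50.] elev 64.0
side 135 axis to tail [-0.16 -0.76 -0.63] lowest [-12. -30. -74.] cen [-11. -24. -51.] elev 39.0
```

step_arm --increments '[0.02, 0, 0.02, 0, 0.04, 0, 0.04, 0, 0.06, 0, 0.06, 0, -0.02, 0, -0.02, 0, -0.02, 0, -0.02, 0, 0, 0, 0.03, 0, 0, 0, 0.06, 0, 0, 0, -0.02, 0]'

```text
clock: 8.28
tool_pos: [465.4, 5.5, 181.2]
tool_rot: [-179.0, 0.1, 90.1]
ft_force: [1.6, -1.1, -2.2]
opening: 51.5
gripper_force: 30.0
```

```bash
python3 - <<'E'
from h import *
tilt(); go(470,5,160)
a,_=optics.get_image("scene"); b,_=optics.get_image("side")
a=cv2.resize(a[130:330,200:420],(400,364)); b=cv2.resize(b[130:330,220:440],(400,364))
cv2.imwrite("pics/l2.png",np.hstack([a,b])[:,:,::-1])
E
```

```text
scene 521 axis to tail [-0.06 -0.24 -0.97] lowest [  9. -41. -96.] cen [  7. -35. -57.] elev 76.0
side 246 axis to tail [-0.1  -0.37 -0.92] lowest [ -5.  -9. -91.] cen [ -9.  -4. -55.] elev 68.0
units [-0.004  -0.0026  0.0397] turn 0.0007 | at [471.8   7.9 189.8] [ 1.797e+02 -1.000e-01  9.010e+01] open 51.3 t 8.4
```

View pics/l2.png

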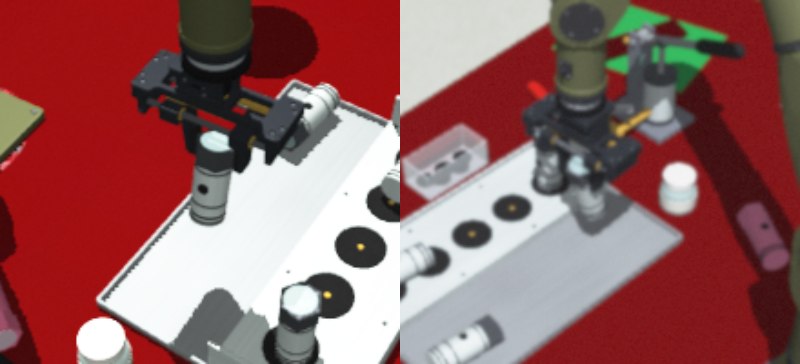

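The torch hangs about 15–20° off vertical, tail toward -y (left panel, body at (210,185)). I'll swing it sideways once more while carrying it.

step_arm --increments '[0.03, 0, 0, 0, 0.06, 0, 0, 0, 0.08, 0, 0, 0, 0.0, 0, -0.04, 0, -0.04, 0, -0.06, 0, -0.06, 0, -0.06, 0, -0.07, 0, -0.06, 0, -0.07, 0, -0.06, 0]'

```text
clock: 9.48
tool_pos: [469.3, -45.3, 232.0]
tool_rot: [-179.9, -0.0, 90.1]
ft_force: [-0.4, 1.2, -1.4]
opening: 51.2
gripper_force: 30.0
```

```bash
python3 - <<'E'
from h import *
tilt(); go(635.5,4,160,86.1)
E
```

```text
scene 457 axis to tail [-0.02 -0.05 -1.  ] lowest [  14.  -23. -100.] cen [  9. -25. -56.] elev 87.0
side 321 axis to tail [-0.06 -0.18 -0.98] lowest [ -10.    4. -101.] cen [-12.   6. -61.] elev 79.0
units [0.0638 0.2216 0.0963] turn 0.0229 | at [469.6 -44.5 232.3] [-1.80e+02 -1.00e-01  9.02e+01] open 51.2 t 9.6
```

step_arm --increments '[0.02, 0.02, 0, 0.022, 0.04, 0.06, 0.02, 0.022, 0.06, 0.1, 0.04, 0.022, 0.066, 0.14, 0.06, 0.022, 0.066, 0.18, 0.08, 0.022, 0.066, 0.21, 0.096, 0.022, 0.066, 0.222, 0.096, 0.022, 0.066, 0.222, 0.096, 0.022]'

```text
clock: 10.58
tool_pos: [636.1, 5.0, 160.8]
tool_rot: [-180.0, -0.0, 86.2]
ft_force: [-1.0, -0.4, -2.2]
opening: 51.0
gripper_force: 30.0
```

```bash
python3 - <<'E'
from h import *
tilt(); go(635.5,4,106,86.1)
E
```

```text
scene 708 axis to tail [ 0.09  0.98 -0.19] lowest [  8. -23. -98.] cen [  2. -58. -51.] elev 11.0
side 390 axis to tail [-0.03 -0.98 -0.19] lowest [ -13.   -7. -101.] cen [-14. -13. -64.] elev 11.0
units [-0.0006  0.0001  0.0736] turn 0.0005 | at [635.4   4.4 161.2] [-180.     0.    86.2] open 51.3 t 10.7
```

step_arm --increments '[0.018, 0, 0.03, 0, 0.018, 0, 0.06, 0, 0.018, 0, 0.07, 0, 0.018, 0, 0.074, 0, 0.018, 0, 0.076, 0, 0.018, 0, 0.077, 0]'

```text
clock: 11.42
tool_pos: [637.6, 17.5, 104.5]
tool_rot: [179.9, 0.0, 86.1]
ft_force: [-3.3, -1.2, 8.7]
opening: 51.0
gripper_force: 30.0
```

```bash
python3 - <<'E'
from h import *
print(sensors.read_state()["ft_force"])
tilt(("side",)); go(635.5,4,104,86.1)
E
```

```text
[-3.2510159  -1.18746004  8.71584107]
side 487 axis to tail [-0.01  0.93 -0.38] lowest [-13. -19. -89.] cen [-12. -46. -41.] elev 22.0
units [-0.0182 -0.0015  0.0007] turn 0.0002 | at [637.5  17.5 104.5] [179.9   0.   86.1] open 51.3 t 11.5
```

step_arm --increments '[-0.006, 0, 0, 0, -0.012, 0, 0, 0, -0.018, 0, 0, 0, -0.018, 0, 0, 0]'

```text
clock: 11.98
tool_pos: [637.7, 5.9, 105.6]
tool_rot: [179.8, -0.2, 86.2]
ft_force: [-1.4, 1.6, 9.2]
opening: 51.2
gripper_force: 30.0
```

```bash
python3 - <<'E'
from h import *
print(sensors.read_state()["ft_force"])
a,_=optics.get_image("scene"); b,_=optics.get_image("side")
a=cv2.resize(a[200:360,300:460],(400,400)); b=cv2.resize(b[140:300,200:360],(400,400))
cv2.imwrite("pics/p1.png",np.hstack([a,b])[:,:,::-1])
E
```

```text
[-1.41370326  1.563608    9.23909293]
```

View pics/p1.png

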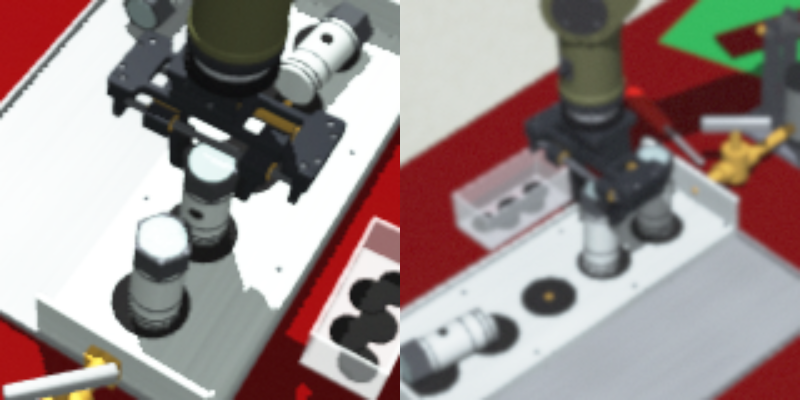

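Both panels show the held torch standing on pad2 (left (205,205), right (602,235)), parallel to the pad1 torch. I'll release it.

step_arm --increments '[0, 0, 0, 0, 0, 0, 0, 0, 0, 0, 0, 0, 0, 0, -0.06, 0, 0, 0, -0.14, 0, 0, 0, -0.22, 0, 0, 0, -0.25, 0]' --claw 0.7

```text
clock: 12.95
tool_pos: [637.7, 4.5, 294.5]
tool_rot: [179.7, -0.1, 86.1]
ft_force: [-0.4, -0.3, -0.6]
opening: 75.3
gripper_force: 0.0
```

```bash
cat >> h.py <<'E'
PADS=np.array([[629.2,-87.6],[635.5,4],[641.8,95.7],[648.2,187.6],[654.5,279.3]])
def standing(cam):
    im,d=optics.get_image(cam); K,P=pose(cam); C=cloud(d,K,P)
    q=C[(d>0)&(C[...,2]>132)&(C[...,2]<141)]
    for i,p in enumerate(PADS):
        m=np.linalg.norm(q[:,:2]-p,axis=1)<40
        if m.sum()>15: k=q[m]; print(cam,"pad",i+1,m.sum(),"top centre",np.round((k[:,:2].min(0)+k[:,:2].max(0))/2-p,1),"median",np.round(np.median(k[:,:2],0)-p,1),"z",np.round(np.percentile(k[:,2],[5,50,95]),1))
E
python3 - <<'E'
from h import *
standing("scene");standing("side");standing("wrist"); wtorch("w3"); go(465,235,150,86)
E
```

```text
scene pad 1 385 top centre [ 6.1 -2. ] median [ 6.7 -2.6] z [132.7 134.9 137.2]
scene pad 2 324 top centre [1.1 7. ] median [1.2 5.3] z [132.9 135.  137.3]
side pad 1 106 top centre [7.1 1.9] median [5.1 0.6] z [132.4 135.6 139.7]
side pad 2 116 top centre [ 0.1 10.7] median [-2.5 10.4] z [132.5 135.9 140. ]
wrist pad 1 1451 top centre [2.4 3.7] median [2.7 1.8] z [132.2 132.9 133.9]
wrist pad 2 2090 top centre [-2.8  7.1] median [-2.9  7.6] z [132.1 132.8 133.9]
0.89 [315.   5.  51.  10.] top 52.0 c [655.4 191.5] ang 170.5 ends [669.5 189.2] [630.4 195.7]
0.85 [320. 298.  60.  79.] top 136.0 c [633.8 -83.3] ang 175.1 ends [657.6 -85.3] [610.2 -81.3]
0.55 [245. 208. 352. 416.] top 22.0 c [651.9  54.2] ang 87.0 ends [ 640.9 -153.9] [659.6 198.6]
units [ 0.2931 -0.2468  0.1853] turn 0.0008 | at [635.3   3.4 288.7] [-1.798e+02  1.000e-01  8.610e+01] open 74.8 t 13.2
```

step_arm --increments '[0.07, -0.06, 0, 0, 0.14, -0.12, 0, 0, 0.21, -0.18, 0.05, -0.01, 0.28, -0.24, 0.1, -0.02, 0.293, -0.245, 0.15, -0.02, 0.293, -0.245, 0.185, -0.02, 0.293, -0.245, 0.185, -0.02, 0.293, -0.245, 0.185, -0.02]'

```text
clock: 14.2
tool_pos: [468.2, 234.9, 151.9]
tool_rot: [-180.0, 0.0, 89.7]
ft_force: [-0.2, 0.3, 0.0]
opening: 74.8
gripper_force: 0.0
```

```bash
python3 - <<'E'
from h import *
im,d,C=wtorch("w4")
i=im.astype(int); m=(d>0)&(C[...,2]>40)&(C[...,2]<54)&(abs(C[...,0]-470)<45)&(abs(C[...,1]-270)<95)
q=C[m]; dark=i[m].max(-1)<110
print("all y",np.percentile(q[:,1],[1,99]),"x",np.percentile(q[:,0],[2,98]),"dark med",np.median(q[dark],0),"light med",np.median(q[~dark],0), "dark y",np.percentile(q[dark][:,1],[3,97]))
go(469,235,7,90)
E
```

```text
0.9 [322. 170.  90. 179.] top 49.0 c [471.5 281.2] ang 80.9 ends [462.3 223.7] [480.  334.3]
0.72 [583. 204. 114. 164.] top 66.0 c [653.1 254. ] ang 84.3 ends [648.1 204.8] [658.4 306.6]
all y [222.96453937 334.9344233 ] x [449.69629056 493.11576534] dark med [469.06507725 242.70330848  48.35692172] light med [473.14727601 294.14216096  46.72098262] dark y [222.95652803 330.25189381]
units [-0.0002 -0.0002  0.1943] turn -0.0021 | at [468.8 235.1 152.7] [179.9  -0.   89.6] open 74.9 t 14.3
```

View pics/w4.png

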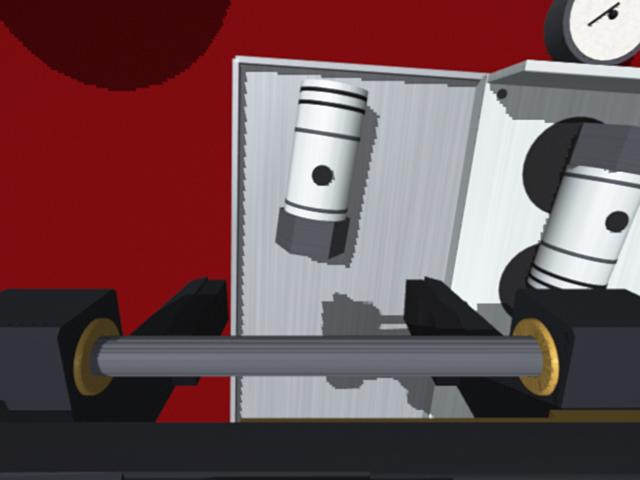

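Torch in the tray: head at (313,232) toward -y, tail at (335,95), axis 81°. The rail torch is at (590,205), head to the left. I'll grip the tray torch's head at (465,235.5).

step_arm --increments '[0.001, -0.005, 0.04, 0.048, 0.001, -0.005, 0.12, 0.048, 0.001, -0.005, 0.17, 0.048, 0.001, -0.005, 0.192, 0.048, 0.001, -0.005, 0.192, 0.048, 0.001, -0.005, 0.192, 0.048]' --claw 0.5

```text
clock: 15.05
tool_pos: [465.0, 236.5, 8.9]
tool_rot: [179.9, -0.1, 81.0]
ft_force: [-0.1, -0.2, 0.8]
opening: 66.1
gripper_force: 0.0
```

step_arm --increments '[0, 0, 0, 0, 0, 0, 0, 0, 0, 0, 0, 0, 0, 0, 0, 0, 0, 0, 0, 0]' --claw -1

```text
clock: 15.68
tool_pos: [464.7, 236.4, 8.8]
tool_rot: [179.9, -0.1, 81.1]
ft_force: [0.1, -1.2, 7.2]
opening: 51.5
gripper_force: 30.1
```

step_arm --increments '[0, 0, -0.06, 0, 0, 0, -0.14, 0, 0, 0, -0.22, 0, 0, 0, -0.2, 0, 0, 0, -0.17, 0, 0, 0, -0.14, 0, 0, 0, -0.22, 0, 0, 0, -0.22, 0]'

```text
clock: 16.68
tool_pos: [464.7, 237.4, 173.8]
tool_rot: [179.9, -0.2, 81.1]
ft_force: [0.6, -0.2, -1.9]
opening: 51.1
gripper_force: 30.0
```

step_arm --increments '[0, 0, 0.02, 0, 0, 0, 0.04, 0, 0, 0, 0.06, 0, 0, 0, -0.02, 0, 0, 0, 0, 0, 0, 0, 0.03, 0, 0, 0, 0.06, 0, 0, 0, -0.02, 0]'

```text
clock: 17.68
tool_pos: [459.6, 232.4, 179.4]
tool_rot: [-179.2, 0.7, 81.1]
ft_force: [1.1, -0.9, -1.5]
opening: 50.6
gripper_force: 30.0
```

```bash
python3 -c "
from h import *
tilt()"
```

```text
scene 102 axis to tail [ 0.21  0.57 -0.8 ] lowest [ 12.  31. -88.] cen [ 15.  24. -68.] elev 53.0
side 467 axis to tail [ 0.02  0.51 -0.86] lowest [ -8.  62. -67.] cen [  1.  55. -30.] elev 59.0
```

step_arm --increments '[-0.02, 0, 0.02, 0, -0.04, 0, 0.04, 0, -0.06, 0, 0.06, 0, 0.02, 0, -0.02, 0, 0.02, 0, -0.02, 0, 0, 0, 0.03, 0, 0, 0, 0.06, 0, 0, 0, -0.02, 0]'

```text
clock: 18.77
tool_pos: [460.0, 232.4, 194.7]
tool_rot: [-179.2, 0.7, 81.1]
ft_force: [1.2, 0.4, -2.0]
opening: 50.8
gripper_force: 30.0
```

step_arm --increments '[-0.03, 0, 0, 0, -0.06, 0, 0, 0, -0.08, 0, 0, 0, 0.0, 0, -0.04, 0, 0.04, 0, -0.06, 0, 0.06, 0, -0.06, 0, 0.07, 0, -0.06, 0, 0.07, 0, -0.06, 0]'

```text
clock: 19.77
tool_pos: [471.6, 286.7, 246.3]
tool_rot: [-179.9, 0.2, 81.1]
ft_force: [-0.2, -0.1, -1.5]
opening: 51.0
gripper_force: 30.0
```

```bash
python3 -c "
from h import *
tilt(); go(641.8,95.7,180,86)"
```

```text
scene 378 axis to tail [ 0.01  0.07 -1.  ] lowest [  8.  -9. -95.] cen [  6. -11. -53.] elev 86.0
side 396 axis to tail [-0.08 -0.06 -1.  ] lowest [-15.  20. -97.] cen [-13.  20. -56.] elev 84.0
units [-0.2154  0.2636  0.0893] turn -0.0276 | at [471.8 286.3 246.7] [-179.9    0.2   81. ] open 50.8 t 19.9
```

step_arm --increments '[-0.02, 0.02, 0, -0.02, -0.06, 0.06, 0, -0.028, -0.11, 0.11, 0.01, -0.028, -0.16, 0.17, 0.03, -0.028, -0.2, 0.22, 0.06, -0.028, -0.215, 0.25, 0.08, -0.028, -0.215, 0.264, 0.089, -0.028, -0.215, 0.264, 0.089, -0.028]'

```text
clock: 20.88
tool_pos: [642.2, 98.8, 180.6]
tool_rot: [-179.9, -0.0, 86.2]
ft_force: [-0.8, 1.2, -2.0]
opening: 51.0
gripper_force: 30.0
```

```bash
python3 - <<'E'
from h import *
go(641.8,95.7,104,86)
a,da=optics.get_image("scene"); b,db=optics.get_image("side")
s=sensors.read_state()["tool_pos"]
for n,d in (("scene",da),("side",db)):
    K,P=pose(n); C=cloud(d,K,P); r=C-s-[0,0,19]
    for lo,hi in ((-95,-80),(-65,-50),(-45,-30)):
        m=(d>0)&(r[...,2]>lo)&(r[...,2]<hi)&(abs(r[...,1])<40)&(abs(r[...,0])<40)
        print(n,lo,m.sum(),np.round(np.median(r[m],0),1),"y range",np.round(np.percentile(r[m][:,1],[5,95]),1)) if m.sum() else 0
a=cv2.resize(a[180:340,320:480],(400,400)); b=cv2.resize(b[140:300,180:340],(400,400))
cv2.imwrite("pics/p2.png",np.hstack([a,b])[:,:,::-1])
E
```

```text
units [-4.300e-03 -1.000e-04  1.021e-01] turn 0.0009 | at [642.2  98.8 180.6] [-179.9   -0.    86.2] open 51.0 t 20.9
scene -95 87 [  3.1 -12.2 -86.9] y range [-16.7   1.1]
scene -65 91 [  3.9 -13.8 -57.7] y range [-18.   -1.7]
scene -45 90 [  5.2 -15.5 -37.9] y range [-18.4  -2. ]
side -95 60 [-18.   23.2 -85.6] y range [-0.9 32.3]
side -65 58 [-18.4  21.4 -57.5] y range [-1.1 31.3]
side -45 63 [-14.9  23.2 -36.3] y range [ 3.1 30.9]
```

View pics/p2.png

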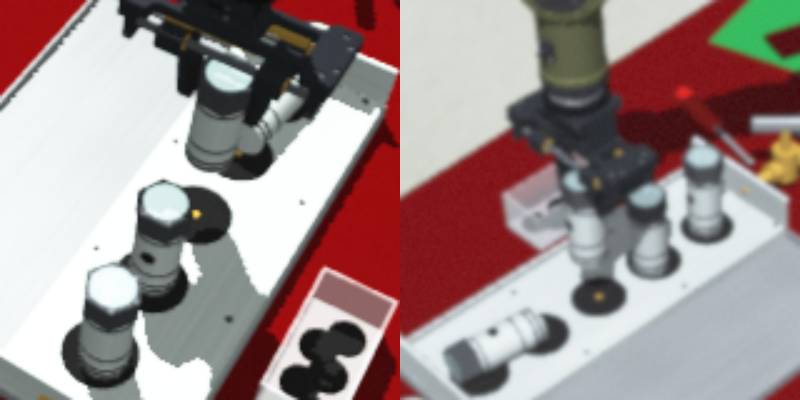

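Left panel: the torch hangs almost vertical at (220,115) over pad3. The pad1 and pad2 torches stand at (108,325) and (158,245), and the rail torch is behind. I'll lower it.

step_arm --increments '[-0.007, 0, 0.04, 0, -0.007, 0, 0.08, 0, -0.007, 0, 0.095, 0, -0.007, 0, 0.1, 0, -0.007, 0, 0.103, 0, -0.007, 0, 0.105, 0, -0.007, 0, 0.107, 0, -0.007, 0, 0.107, 0]'

```text
clock: 21.98
tool_pos: [642.4, 93.0, 100.9]
tool_rot: [180.0, 0.0, 86.1]
ft_force: [0.4, -0.1, -1.9]
opening: 50.6
gripper_force: 30.0
```

step_arm --increments '[0, 0, 0, 0, 0, 0, 0, 0, 0, 0, 0, 0, 0, 0, -0.06, 0, 0, 0, -0.14, 0, 0, 0, -0.22, 0, 0, 0, -0.25, 0, 0, 0, -0.25, 0]' --claw 0.7

```text
clock: 22.98
tool_pos: [643.3, 93.6, 290.4]
tool_rot: [179.8, -0.1, 86.1]
ft_force: [-0.3, 0.1, -0.1]
opening: 74.8
gripper_force: 0.0
```

```bash
python3 - <<'E'
from h import *
standing("scene");standing("side");standing("wrist"); wtorch("w5"); go(656,294,150,84)
E
```

```text
scene pad 1 381 top centre [ 6.5 -1.9] median [ 6.3 -2.5] z [132.8 135.  137.1]
scene pad 2 328 top centre [0.5 6.8] median [1.2 5.5] z [132.6 135.1 137.4]
scene pad 3 281 top centre [-1.2  5.3] median [-1.3  3.4] z [132.6 135.1 137.4]
side pad 1 96 top centre [5.2 2.3] median [3.8 2.3] z [132.4 135.4 139.2]
side pad 2 123 top centre [-1.5 10.2] median [-1.9  9.8] z [132.6 135.6 139.9]
side pad 3 122 top centre [-2.6  7.6] median [-4.4  7.9] z [132.3 135.6 139.6]
wrist pad 1 1326 top centre [3.7 6.5] median [4.5 5.5] z [133.  134.3 135.6]
wrist pad 2 2198 top centre [-1.2  8. ] median [-1.1  8.7] z [133.1 134.4 135.5]
wrist pad 3 2745 top centre [-3.9  5.8] median [-3.5  6.3] z [133.1 134.4 135.5]
0.81 [323. 396.  54.  44.] top 136.0 c [634.1 -80.7] ang 175.2 ends [658.6 -82.7] [609.8 -78.7]
0.77 [315. 205.  61.  69.] top 136.0 c [638.9 102.7] ang 90.4 ends [639.   79.9] [638.7 124.5]
0.59 [316. 292.  58.  83.] top 136.0 c [635.   13.6] ang 155.9 ends [655.8   4.2] [614.7  22.6]
0.59 [325.  52.  68. 103.] top 66.0 c [655.  234.7] ang 79.1 ends [647.1 193.5] [662.6 273.9]
units [0.2695 0.0019 0.1813] turn 0.012 | at [641.5  92.5 286.3] [-1.798e+02  1.000e-01  8.620e+01] open 74.9 t 23.2
```

step_arm --increments '[0.07, 0, 0, 0.012, 0.14, 0.001, 0.03, 0.012, 0.2, 0.001, 0.07, 0.012, 0.22, 0.001, 0.11, 0.012, 0.22, 0.001, 0.12, 0.012, 0.22, 0.001, 0.12, 0.012]'

```text
clock: 23.98
tool_pos: [654.4, 255.9, 197.6]
tool_rot: [-180.0, 0.1, 83.9]
ft_force: [-0.2, 0.6, 0.9]
opening: 75.0
gripper_force: 0.0
```

```bash
python3 - <<'E'
from h import *
im,d,C=wtorch("w6")
i=im.astype(int)
m=(d>0)&(C[...,2]>55)&(C[...,2]<71)&(abs(C[...,0]-655)<40)&(C[...,1]>185)&(C[...,1]<335); q=C[m]; dark=i[m].max(-1)<110
print("y",np.percentile(q[:,1],[1,99]),"dark",np.percentile(q[dark],[3,50,97],axis=0))
m=(d>0)&(C[...,1]>325)&(C[...,0]>560)&(C[...,2]>50); print("left stuff",np.round(np.percentile(C[m],[1,50,99],axis=0)),m.sum())
im,d=optics.get_image("scene"); C=cloud(d,*pose("scene")); m=(d>0)&(C[...,1]>325)&(C[...,1]<470)&(C[...,0]>560)&(C[...,0]<760)&(C[...,2]>25); print("scene left",np.round(np.percentile(C[m],[1,50,99],axis=0)),m.sum())
go(656.5,294,26,84)
E
```

```text
0.84 [325. 230.  74. 149.] top 66.0 c [658.4 253.9] ang 79.7 ends [647.6 194.2] [667.8 305.7]
0.62 [318. 396.  52.  42.] top 109.0 c [640.9 122.8] ang 175.6 ends [658.1 121.4] [623.3 124.1]
y [193.92360431 334.45201733] dark [[640.50480943 197.20947476  56.1839019 ]
 [662.44194487 288.08625964  65.29954682]
 [683.09291909 306.13515321  67.13148794]]
left stuff [[588. 327.  53.]
 [672. 334.  70.]
 [756. 342.  71.]] 2426
scene left [[589. 325.  25.]
 [676. 332.  52.]
 [758. 394.  73.]] 836
units [ 0.05   -0.0042  0.2315] turn -0.0008 | at [655.3 256.4 199.6] [179.9  -0.   83.9] open 75.3 t 24.1
```

View pics/w6.png

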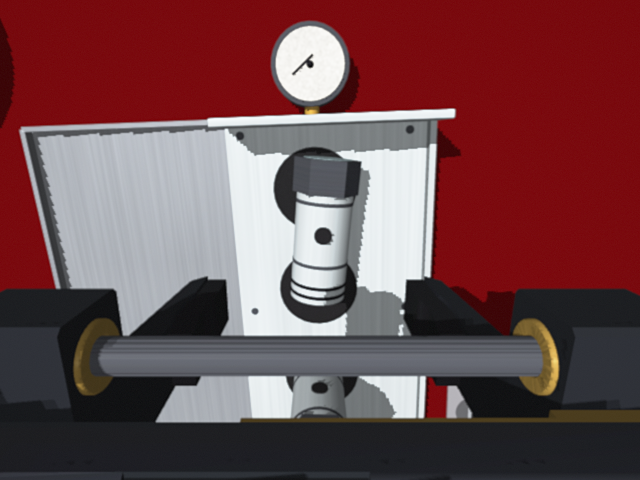

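The rail torch has its head at (327,177) and tail at (318,295), with the gauge low behind the end plate at (310,65). I'll grip the head at (665,293) with yaw 80.

step_arm --increments '[0.05, 0.008, 0.05, 0.022, 0.05, 0.008, 0.12, 0.022, 0.05, 0.008, 0.18, 0.022, 0.05, 0.008, 0.22, 0.022, 0.05, 0.008, 0.232, 0.022, 0.05, 0.008, 0.232, 0.022]'

```text
clock: 24.88
tool_pos: [664.8, 294.1, 25.2]
tool_rot: [179.9, -0.0, 80.0]
ft_force: [-0.4, -1.2, 0.3]
opening: 74.8
gripper_force: 0.0
```

step_arm --increments '[0, 0, 0, 0, 0, 0, 0, 0, 0, 0, 0, 0, 0, 0, 0, 0, 0, 0, 0, 0, 0, 0, 0, 0]' --claw -1

```text
clock: 25.62
tool_pos: [664.9, 294.6, 25.7]
tool_rot: [179.9, -0.1, 80.0]
ft_force: [-0.0, -0.6, 5.6]
opening: 51.1
gripper_force: 31.3
```

step_arm --increments '[0, 0, -0.06, 0, 0, 0, -0.14, 0, 0, 0, -0.22, 0, 0, 0, -0.2, 0, 0, 0, -0.17, 0, 0, 0, -0.14, 0, 0, 0, -0.22, 0, 0, 0, -0.25, 0]'

```text
clock: 26.62
tool_pos: [664.4, 295.2, 212.0]
tool_rot: [180.0, -0.1, 80.0]
ft_force: [0.4, 0.9, -2.2]
opening: 50.8
gripper_force: 30.0
```

step_arm --increments '[0, 0, 0.02, 0, 0, 0, 0.04, 0, 0, 0, 0.06, 0, 0, 0, -0.02, 0, 0, 0, 0, 0, 0, 0, 0.03, 0, 0, 0, 0.06, 0, 0, 0, -0.02, 0]'

```text
clock: 27.62
tool_pos: [659.1, 289.8, 214.8]
tool_rot: [-179.1, 0.9, 80.1]
ft_force: [1.3, -0.9, -1.9]
opening: 51.1
gripper_force: 30.0
```

```bash
python3 -c "
from h import *
tilt()"
```

```text
scene 585 axis to tail [-0.07 -0.38 -0.92] lowest [  6. -55. -87.] cen [ -2. -43. -51.] elev 67.0
side 244 axis to tail [-0.1  -0.39 -0.91] lowest [-19. -26. -79.] cen [-17. -18. -47.] elev 66.0
```

step_arm --increments '[0.03, 0, 0, 0, 0.06, 0, 0, 0, 0.08, 0, 0, 0, 0.0, 0, -0.04, 0, -0.02, 0, -0.06, 0, -0.03, 0, -0.06, 0, -0.03, 0, -0.06, 0, -0.03, 0, -0.06, 0]'

```text
clock: 28.72
tool_pos: [659.3, 273.6, 270.4]
tool_rot: [-179.9, -0.0, 80.1]
ft_force: [0.4, 0.5, -2.3]
opening: 51.4
gripper_force: 30.0
```

```bash
python3 -c "
from h import *
tilt(); go(654.5,279.3,180,86)"
```

```text
scene 518 axis to tail [-0.06 -0.16 -0.98] lowest [ -1. -37. -97.] cen [  0. -31. -53.] elev 80.0
side 314 axis to tail [-0.08 -0.25 -0.97] lowest [ -19.   -9. -100.] cen [-18.  -3. -63.] elev 75.0
units [ 0.0065 -0.0077  0.121 ] turn -0.0326 | at [659.5 273.4 270.7] [-179.9   -0.    80.1] open 51.2 t 28.8
```

step_arm --increments '[0.03, 0, 0.02, 0, 0.06, 0, 0.05, 0, 0.08, 0, 0.08, 0, 0.0, 0, 0.04, 0, -0.03, 0, 0.02, 0, -0.04, 0, 0.02, 0, -0.04, 0, 0.02, 0, -0.04, 0, 0.02, 0]'

```text
clock: 29.82
tool_pos: [654.1, 244.5, 255.5]
tool_rot: [-179.9, -0.0, 80.2]
ft_force: [0.6, 0.8, -3.0]
opening: 51.3
gripper_force: 30.0
```

```bash
python3 -c "
from h import *
tilt(); go(654.5,279.3,180,86)"
```

```text
scene 426 axis to tail [-0.  0. -1.] lowest [   8.  -22. -100.] cen [  3. -23. -57.] elev 90.0
side 343 axis to tail [-0.07 -0.08 -0.99] lowest [ -16.    5. -101.] cen [-15.   8. -61.] elev 84.0
units [ 0.0461 -0.0076  0.1012] turn -0.0325 | at [654.3 244.2 255.9] [-179.9   -0.    80.1] open 51.1 t 29.9
```

```bash
python3 -c "
from h import *
go(649,190,150,86)"
```

```text
units [-0.0725  0.0056  0.1411] turn -0.0325 | at [654.3 244.2 255.9] [-179.9   -0.    80.1] open 51.1 t 29.9
```

step_arm --increments '[-0.01, 0.001, 0, -0.01, -0.03, 0.002, 0.01, -0.03, -0.05, 0.004, 0.04, -0.032, -0.065, 0.005, 0.08, -0.032, -0.072, 0.006, 0.12, -0.032, -0.073, 0.006, 0.141, -0.032, -0.073, 0.006, 0.141, -0.032, -0.073, 0.006, 0.141, -0.032]'

```text
clock: 30.92
tool_pos: [650.6, 189.0, 152.3]
tool_rot: [179.9, -0.1, 85.8]
ft_force: [-0.2, 0.6, -2.9]
opening: 51.4
gripper_force: 30.0
```

```bash
cat >> h.py <<'E'
def held():
    s=sensors.read_state()["tool_pos"]
    for n in ("scene","side"):
        im,d=optics.get_image(n); C=cloud(d,*pose(n)); r=C-s-[0,0,19]; o=[]
        for lo,hi in ((-95,-80),(-65,-50),(-40,-25)):
            m=(d>0)&(r[...,2]>lo)&(r[...,2]<hi)&(abs(r[...,1])<36)&(abs(r[...,0])<36)
            if m.sum()>5: o.append((lo,np.round(np.median(r[m],0)[:2],1).tolist(),np.round(np.percentile(r[m][:,1],[4,96]),1).tolist()))
        print(n,*o)
E
python3 -c "
from h import *
held(); go(649,190,101,86)"
```

```text
scene (-95, [9.4, -23.8], [-29.4, -9.1]) (-65, [2.7, -24.2], [-29.1, -10.4]) (-40, [3.2, -25.0], [-29.4, -11.5])
side (-95, [-16.7, 8.4], [-15.8, 18.5]) (-65, [-17.7, 9.6], [-14.1, 18.6]) (-40, [-11.1, 13.9], [-8.5, 19.1])
units [ 0.0014 -0.0024  0.0686] turn -0.001 | at [650.6 188.8 152.4] [ 1.799e+02 -1.000e-01  8.580e+01] open 51.3 t 31.0
```

step_arm --increments '[0.006, 0, 0.03, 0, 0.006, 0, 0.05, 0, 0.006, 0, 0.06, 0, 0.006, 0, 0.065, 0, 0.006, 0, 0.068, 0, 0.006, 0, 0.07, 0, 0.006, 0, 0.07, 0]'

```text
clock: 31.9
tool_pos: [651.4, 193.7, 103.7]
tool_rot: [179.8, -0.1, 85.7]
ft_force: [-7.1, -3.3, 26.5]
opening: 51.2
gripper_force: 29.8
```

step_arm --increments '[0, 0, 0, 0, 0, 0, 0, 0, 0, 0, 0, 0, 0, 0, -0.06, 0, 0, 0, -0.14, 0, 0, 0, -0.22, 0, 0, 0, -0.25, 0, 0, 0, -0.25, 0]' --claw 0.7

```text
clock: 32.9
tool_pos: [651.1, 192.9, 287.6]
tool_rot: [179.8, -0.1, 85.8]
ft_force: [-0.2, 0.6, -1.5]
opening: 74.8
gripper_force: 0.0
```

```bash
python3 - <<'E'
from h import *
standing("scene");standing("side");standing("wrist"); go(635,12,150,86)
E
```

```text
scene pad 1 383 top centre [ 6.2 -1.4] median [ 6.5 -2.7] z [132.8 135.1 137.4]
scene pad 2 325 top centre [1.6 6.7] median [1.1 5.5] z [132.9 135.2 137.6]
scene pad 3 277 top centre [-1.3  4.3] median [-0.7  3.8] z [132.5 135.1 137.4]
scene pad 5 61 top centre [ 27.3 -17.5] median [ 27.3 -16.4] z [132.9 135.4 137.3]
side pad 1 99 top centre [3.6 3.3] median [4.2 1.6] z [132.7 135.6 139.7]
side pad 2 120 top centre [-1.4  9.4] median [-2.2  9.2] z [132.8 135.6 138.9]
side pad 3 126 top centre [-3.8  8.2] median [-5.3  6.3] z [132.3 135.5 140. ]
side pad 5 49 top centre [ 24.9 -16.1] median [ 25.8 -15.1] z [132.3 136.1 140. ]
wrist pad 2 1285 top centre [-1.  15.7] median [-0.4 14.8] z [133.1 134.5 135.6]
wrist pad 3 1752 top centre [-3.3 12.2] median [-2.9 10.8] z [133.2 134.5 135.6]
wrist pad 5 1032 top centre [ 26.1 -17.6] median [ 26.1 -16. ] z [133.  134.3 135.6]
units [-0.2398 -0.0011  0.1788] turn -0.0012 | at [649.5 191.6 283.7] [-1.798e+02  1.000e-01  8.580e+01] open 75.1 t 33.0
```

```bash
python3 - <<'E'
from h import *
im,d,C=wtorch("w7")
q=C[(d>0)&(C[...,2]>130)&(C[...,2]<141)&(C[...,1]>180)]; print(q.min(0),q.max(0),len(q))
a,_=optics.get_image("scene")
a=cv2.resize(a[160:360,320:490],(400,470)); b=cv2.resize(im,(400,470))
cv2.imwrite("pics/p3.png",np.hstack([a,b])[:,:,::-1])
E
```

```text
0.92 [313. 395.  56.  42.] top 136.0 c [635.5  20.3] ang 176.9 ends [660.2  18.9] [610.7  21.6]
0.87 [313. 295.  62.  76.] top 136.0 c [639.3 107.7] ang 174.6 ends [663.4 105.4] [615.6 109.9]
0.8 [367. 138.  73.  61.] top 136.0 c [693.1 256.4] ang 151.1 ends [712.8 245.5] [673.7 267. ]
[666.98342974 232.8549931  130.58370569] [719.34637296 279.11521895 137.50227724] 3291
```

View pics/p3.png

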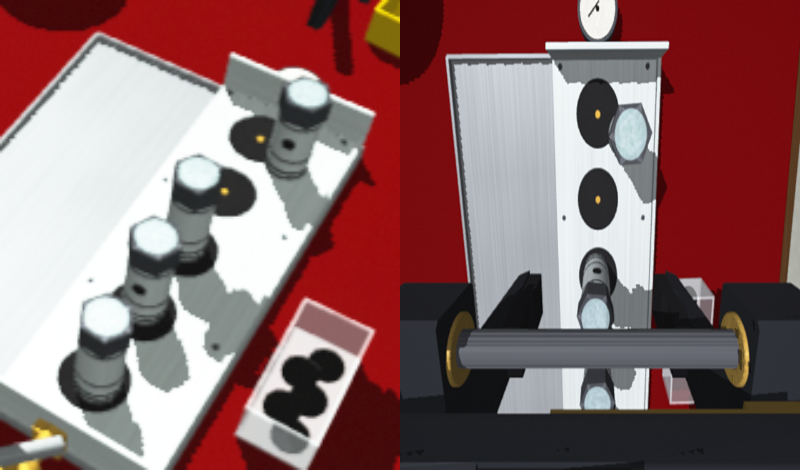

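The picture shows the last torch still upright but displaced to the right of pad5 (left panel (295,130), right panel (630,135)), so it was knocked after release. I'll re-measure it, regrip it and put it on pad4.

```bash
cat >> h.py <<'E'
def tops(cam):
    im,d=optics.get_image(cam); C=cloud(d,*pose(cam))
    m=((d>0)&(C[...,2]>131)&(C[...,2]<141)&(C[...,0]>560)&(C[...,0]<760)&(C[...,1]>-130)&(C[...,1]<340)).astype(np.uint8)
    n,L,st,_=cv2.connectedComponentsWithStats(m)
    for i in range(1,n):
        if st[i,4]>40: k=C[L==i]; print(cam,st[i,4],np.round((np.percentile(k[:,:2],2,axis=0)+np.percentile(k[:,:2],98,axis=0))/2,1),np.round(np.median(k,0),1))
E
python3 -c "
from h import *
for c in ('scene','side','wrist'): tops(c)
go(693,254,200,86)"
```

```text
scene 254 [694.9 254.4] [695.6 253.6 135. ]
scene 293 [640.5 100. ] [640.8  98.9 135.2]
scene 341 [636.6  10.6] [636.9   9.2 135. ]
scene 398 [635.4 -90. ] [635.3 -91.  134.9]
side 120 [633.1 -86.4] [632.1 -85.6 135.3]
side 132 [634.7  13.2] [634.8  13.8 135.1]
side 144 [638.5 102.8] [637.7 104.8 135.4]
side 160 [692.9 258. ] [693.1 257.7 135.4]
wrist 3236 [693.4 256.1] [693.4 256.5 135.4]
wrist 1776 [639.  108.6] [639.6 107.2 135.3]
wrist 1337 [635.   20.6] [635.8  19.5 135.1]
units [0.0864 0.0513 0.1134] turn -0.0012 | at [650.  192.2 285.1] [-179.9    0.    85.8] open 74.6 t 33.4
```

step_arm --increments '[0.05, 0.03, 0, 0, 0.088, 0.053, 0.04, 0, 0.088, 0.053, 0.1, 0, 0.088, 0.053, 0.15, 0, 0.088, 0.053, 0.2, 0, 0.088, 0.053, 0.23, 0, 0.088, 0.053, 0.241, 0, 0.088, 0.053, 0.241, 0]' --claw 1

```text
clock: 34.35
tool_pos: [695.1, 255.5, 105.6]
tool_rot: [180.0, -0.0, 85.8]
ft_force: [-0.3, -0.5, 0.3]
opening: 88.1
gripper_force: 0.0
```

step_arm --increments '[0, 0, 0, 0, 0, 0, 0, 0, 0, 0, 0, 0, 0, 0, 0, 0, 0, 0, 0, 0, 0, 0, 0, 0]' --claw -1

```text
clock: 35.1
tool_pos: [694.8, 255.4, 105.6]
tool_rot: [180.0, -0.0, 85.8]
ft_force: [-0.9, -0.5, 3.1]
opening: 51.2
gripper_force: 30.0
```

```bash
python3 -c "
from h import *
held(); go(648.2,187.6,113,86)"
```

```text
scene (-95, [4.9, -19.0], [-23.6, -6.4]) (-65, [4.8, -19.4], [-24.6, -4.8]) (-40, [4.2, -19.6], [-24.6, -5.0])
side (-95, [-15.5, 13.5], [-12.3, 24.1]) (-65, [-17.5, 11.0], [-12.8, 25.0]) (-40, [-13.8, 18.3], [-3.5, 24.2])
units [-0.0947 -0.0553 -0.0099] turn -0.0012 | at [694.8 255.4 105.6] [180.   -0.   85.8] open 51.2 t 35.2
```

step_arm --increments '[0, 0, -0.012, 0, -0.01, -0.006, -0.014, 0, -0.04, -0.024, -0.014, 0, -0.07, -0.042, -0.014, 0, -0.09, -0.053, -0.014, 0, -0.0945, -0.0553, -0.014, 0, -0.0945, -0.0553, -0.007, 0, -0.0945, -0.0553, -0.001, 0]'

```text
clock: 36.2
tool_pos: [648.2, 188.6, 105.5]
tool_rot: [180.0, -0.0, 85.8]
ft_force: [-0.7, -0.3, 3.0]
opening: 51.0
gripper_force: 30.0
```

```bash
python3 -c "
from h import *
print(sensors.read_state()['ft_force']); held(); go(648.2,187.6,105.6,86)"
```

```text
[-0.6677638  -0.26446214  2.95772646]
scene (-95, [14.6, -17.6], [-23.6, -3.0]) (-65, [13.1, -16.6], [-23.4, -4.6]) (-40, [4.8, -19.1], [-23.8, -6.8])
side (-95, [-16.5, 16.0], [-12.0, 25.2]) (-65, [-15.9, 15.3], [-13.7, 23.5]) (-40, [-14.0, 17.5], [-0.1, 24.3])
units [-0.0015  0.0001  0.0001] turn -0.0009 | at [648.2 188.7 105.7] [-180.    -0.    85.8] open 51.2 t 36.3
```

Upright on pad4 with light contact. I'll release it, then correct the pad3 and pad2 offsets.

step_arm --increments '[0, 0, 0, 0, 0, 0, 0, 0, 0, 0, 0, 0, 0, 0, -0.06, 0, 0, 0, -0.12, 0, 0, 0, -0.14, 0, 0, 0, -0.14, 0]' --claw 0.7

```text
clock: 37.17
tool_pos: [648.5, 187.6, 211.6]
tool_rot: [179.9, -0.0, 85.8]
ft_force: [0.0, -0.7, -1.3]
opening: 74.5
gripper_force: 0.0
```

```bash
python3 -c "
from h import *
for c in ('scene','side'): tops(c)
go(639.5,101.5,103,86); go(635.5,12,103,86)"
```

```text
scene 265 [648.5 187.6] [649.  186.1 135.2]
scene 293 [640.6  99.9] [640.8  98.9 134.9]
scene 337 [636.8   9.9] [636.4  10.  135. ]
scene 396 [635.6 -90. ] [636.  -90.7 134.9]
side 113 [633.7 -86. ] [633.2 -87.8 135.3]
side 124 [633.2  13.5] [632.9  14.5 135.7]
side 141 [639.  103.1] [639.1 104.9 135.3]
side 152 [646.9 190.9] [646.4 190.8 135.6]
units [-0.114  -0.0018  0.1419] turn -0.0012 | at [647.3 186.9 209.3] [-1.799e+02  1.000e-01  8.580e+01] open 74.8 t 37.3
units [-0.2334  0.0017  0.1421] turn -0.0012 | at [647.3 186.9 209.3] [-1.799e+02  1.000e-01  8.580e+01] open 74.8 t 37.3
```

step_arm --increments '[-0.06, 0, 0, 0, -0.14, 0.001, 0, 0, -0.2, 0.001, 0, 0, -0.233, 0.002, 0.02, 0, -0.233, 0.002, 0.07, 0, -0.233, 0.002, 0.12, 0, -0.233, 0.002, 0.138, 0, -0.233, 0.002, 0.138, 0]'

```text
clock: 38.28
tool_pos: [636.0, 14.1, 106.1]
tool_rot: [-179.9, -0.0, 85.9]
ft_force: [-0.2, 0.2, 0.4]
opening: 74.6
gripper_force: 0.0
```

step_arm --increments '[0, 0, 0, 0, 0, 0, 0, 0, 0, 0, 0, 0, 0, 0, 0, 0, 0, 0, 0, 0, 0, 0, -0.006, 0, -0.011, 0, -0.007, 0, -0.011, 0, 0, 0]' --claw -1

```text
clock: 39.28
tool_pos: [636.1, 3.1, 108.0]
tool_rot: [-180.0, 0.1, 85.7]
ft_force: [-7.3, -2.0, 32.9]
opening: 51.1
gripper_force: 29.9
```

step_arm --increments '[0, 0, 0, 0, 0, 0, 0, 0, 0, 0, 0, 0, 0, 0, 0, 0, 0, 0, -0.06, 0, 0, 0, -0.12, 0, 0, 0, -0.2, 0, 0, 0, -0.2, 0]' --claw 0.7

```text
clock: 40.28
tool_pos: [639.1, 6.4, 262.7]
tool_rot: [179.4, -0.2, 85.8]
ft_force: [0.4, 0.5, -1.2]
opening: 75.1
gripper_force: 0.0
```

```bash
python3 - <<'E'
from h import *
for c in ('scene','side'): tops(c)
for c in ("scene","side"):
    im,d=optics.get_image(c); C=cloud(d,*pose(c))
    for l,lo,hi in (("valve_handle",100,124),):
        r=nets.cut_out(l,c)[0]; q=C[r["mask"]&(d>0)&(C[...,2]>lo)&(C[...,2]<hi)]
        ce=np.median(q[:,:2],0); q2=q[:,:2]; w,V=np.linalg.eigh(np.cov((q2-q2.mean(0)).T)); a=V[:,1]; t=(q2-q2.mean(0))@a
        e=[q2.mean(0)+a*np.percentile(t,k) for k in (1,99)]
        print(c,l,r["p"],"mid",np.round((e[0]+e[1])/2,1),"ends",np.round(e,1).tolist(),"ang",np.degrees(np.arctan2(a[1],a[0])).round(1),"z",np.percentile(q[:,2],[5,50,95]).round(1))
    m=(d>0)&(C[...,0]>400)&(C[...,0]<520)&(C[...,1]>-420)&(C[...,1]<-320)&(C[...,2]>190)&(im.max(-1)<90)
    q=C[m]; print(c,"grip",len(q),np.round(np.percentile(q,[2,50,98],axis=0),1).tolist())
go(620,-233,200,86)
E
```

```text
scene 258 [640.7 100. ] [638.5  96.6 134.9]
scene 341 [635.3  -0.7] [635.7  -1.1 135.1]
scene 395 [635.6 -89.9] [635.6 -91.  135. ]
side 120 [632.1 -87.7] [632.1 -85.7 135. ]
side 137 [634.2   2.4] [633.3   2.  134.5]
side 141 [638.6 102.6] [638.5 104.5 134.7]
side 154 [646.6 189.4] [644.8 189.9 134.8]
scene valve_handle 0.65 mid [ 621.5 -234.9] ends [[652.8, -206.6], [590.1, -263.2]] ang -137.9 z [104.4 116.4 119.2]
scene grip 954 [[436.7, -378.1, 228.6], [478.9, -366.3, 247.7], [518.7, -350.7, 263.3]]
side valve_handle 0.76 mid [ 617.3 -228.4] ends [[648.9, -200.1], [585.7, -256.6]] ang -138.2 z [101.4 112.6 120.3]
side grip 201 [[430.7, -364.9, 223.8], [467.7, -352.5, 246.1], [516.1, -342.9, 263.0]]
units [-0.3174  0.0032  0.0745] turn -0.0012 | at [635.2   4.6 255.7] [-179.8    0.    85.8] open 75.0 t 40.6
```

step_arm --increments '[-0.08, 0.001, 0, 0.05, -0.16, 0.001, 0, 0.1, -0.24, 0.002, 0, 0.15, -0.3, 0.003, 0.02, 0.2, -0.316, 0.003, 0.05, 0.243, -0.316, 0.003, 0.075, 0.243, -0.316, 0.003, 0.075, 0.243, -0.316, 0.003, 0.075, 0.243]' --claw 0

```text
clock: 41.58
tool_pos: [621.8, -229.8, 201.7]
tool_rot: [-180.0, -0.1, 42.2]
ft_force: [-0.2, 0.3, -0.5]
opening: 43.9
gripper_force: 0.0
```

```bash
python3 - <<'E'
from h import *
s=sensors.read_state(); im,d=optics.get_image("wrist"); K,P=pose("wrist",s); C=cloud(d,K,P)
m=(d>0)&(C[...,2]>108)&(C[...,2]<126)&(np.hypot(C[...,0]-620,C[...,1]+232)<55)
q=C[m][:,:2]; c=q.mean(0); w,V=np.linalg.eigh(np.cov((q-c).T)); a=V[:,1]; t=(q-c)@a
print(m.sum(),"mean",c,"mid",c+a*(np.percentile(t,1)+np.percentile(t,99))/2,"len",np.ptp(t),"ang",np.degrees(np.arctan2(a[1],a[0])),np.percentile(C[m][:,2],[5,50,95]))
cv2.imwrite("pics/v1.png",im[:,:,::-1])
go(619.5,-232,95,42)
E
```

```text
2440 mean [ 621.02283316 -229.84059539] mid [ 619.58380312 -231.13918728] len 89.58392650899538 ang -137.93666042132784 [115.21299371 117.3429018  118.59783636]
units [-0.0043 -0.0004  0.1428] turn 0.0012 | at [ 621.9 -230.1  202.1] [ 1.80e+02 -1.00e-01  4.22e+01] open 44.1 t 41.6
```

View pics/v1.png

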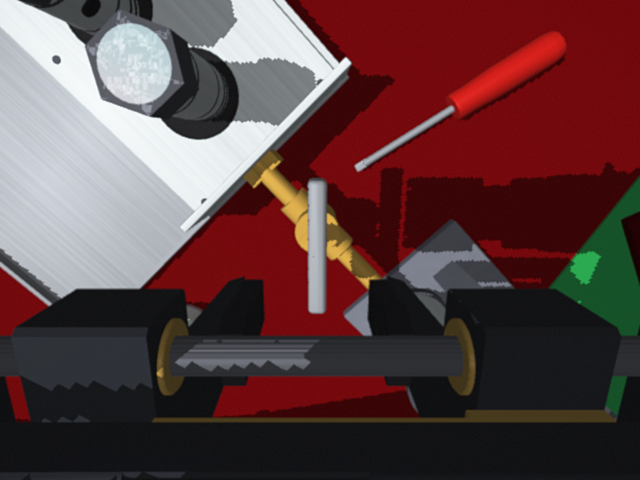

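The handle bar runs from (318,180) to (317,312) in the wrist view, aligned with the fingers, and the pipe below runs diagonally. I'll grip it and turn it +44° to line up with the pipe.

step_arm --increments '[-0.003, -0.001, 0.05, 0, -0.003, -0.001, 0.1, 0, -0.003, -0.001, 0.13, 0, -0.003, -0.001, 0.143, 0, -0.003, -0.001, 0.143, 0, -0.003, -0.001, 0.143, 0]'

```text
clock: 42.38
tool_pos: [619.9, -232.5, 95.4]
tool_rot: [179.9, -0.1, 42.1]
ft_force: [0.6, 0.1, -0.6]
opening: 43.7
gripper_force: 0.0
```

step_arm --increments '[0, 0, 0, 0, 0, 0, 0, 0, 0, 0, 0, 0, 0, 0, 0, -0.05, 0, 0, 0, -0.1, 0, 0, 0, -0.15, 0, 0, 0, -0.2, 0, 0, 0, -0.244]' --claw -1

```text
clock: 43.38
tool_pos: [619.6, -233.1, 94.3]
tool_rot: [179.9, 0.0, 86.2]
ft_force: [1.0, -0.6, -0.0]
opening: 11.6
gripper_force: 29.8
```

```bash
python3 - <<'E'
from h import *
print(sensors.read_state()["ft_force"]); go(619.6,-231.2,95,86.1)
E
```

```text
[ 0.97973473 -0.59283999 -0.00479539]
units [ 0.0025 -0.0001 -0.0009] turn 0.0004 | at [ 619.6 -233.1   94.3] [179.9   0.   86.2] open 11.6 t 43.4
```

step_arm --increments '[0, 0, 0, 0, 0, 0, 0, 0, 0, 0, 0, 0, 0, 0, -0.06, 0, 0, 0, -0.14, 0, 0, 0, -0.22, 0, 0, 0, -0.27, 0, 0, 0, -0.27, 0]' --claw 0

```text
clock: 44.38
tool_pos: [620.7, -232.1, 300.3]
tool_rot: [179.6, 0.1, 85.9]
ft_force: [0.3, -0.0, 0.1]
opening: 43.9
gripper_force: 0.0
```

```bash
python3 - <<'E'
from h import *
s=sensors.read_state(); im,d=optics.get_image("wrist"); K,P=pose("wrist",s); C=cloud(d,K,P)
m=(d>0)&(C[...,2]>106)&(C[...,2]<126)&(np.hypot(C[...,0]-620,C[...,1]+232)<55)
q=C[m][:,:2]; c=q.mean(0); w,V=np.linalg.eigh(np.cov((q-c).T)); a=V[:,1]; print(m.sum(),"bar",c,"ang",np.degrees(np.arctan2(a[1],a[0])))
im,d=optics.get_image("scene"); C=cloud(d,*pose("scene")); r=nets.cut_out("valve_handle","scene")[0]
q=C[r["mask"]&(d>0)&(C[...,2]>104)&(C[...,2]<124)&(np.hypot(C[...,0]-620,C[...,1]+232)<60)][:,:2]; c=q.mean(0); w,V=np.linalg.eigh(np.cov((q-c).T)); a=V[:,1]; print(len(q),"scene bar",c,"ang",np.degrees(np.arctan2(a[1],a[0])))
go(478,-358,285,-4)
E
```

```text
1293 bar [ 618.87154588 -229.45852763] ang 84.97182756446851
334 scene bar [ 621.59050574 -235.78236654] ang 84.76058589919747
units [-0.18   -0.1743  0.0141] turn 0.4998 | at [ 618.  -232.6  295.2] [-179.9    0.    86. ] open 44.1 t 44.5
```

step_arm --increments '[-0.05, -0.05, 0, 0.055, -0.1, -0.1, 0, 0.11, -0.15, -0.15, 0, 0.17, -0.18, -0.174, 0, 0.23, -0.18, -0.174, 0, 0.29, -0.18, -0.174, 0, 0.35, -0.18, -0.174, 0, 0.41, -0.18, -0.174, 0, 0.46]' --claw -1

```text
clock: 45.52
tool_pos: [478.1, -357.6, 294.6]
tool_rot: [-179.9, 0.2, 2.8]
ft_force: [-0.2, 0.1, 0.4]
opening: 0.6
gripper_force: 0.0
```

```bash
python3 - <<'E'
from h import *
s=sensors.read_state(); im,d=optics.get_image("wrist"); C=cloud(d,*pose("wrist",s))
m=(d>0)&(C[...,2]>215)&(C[...,2]<265)&(C[...,0]>420)&(C[...,0]<640)&(C[...,1]>-420)&(C[...,1]<-300)
for lo in range(420,640,30):
    k=C[m&(C[...,0]>=lo)&(C[...,0]<lo+30)]
    if len(k)>20: print(lo,len(k),"y",np.round(np.percentile(k[:,1],[3,97]),1),"ztop",np.round(np.percentile(k[:,2],95),1))
cv2.imwrite("pics/lv.png",im[:,:,::-1])
go(478,-358,262,-4)
E
```

```text
420 29 y [-358.6 -357.8] ztop 263.8
450 1009 y [-374.7 -348.9] ztop 254.5
480 2829 y [-376.1 -350.4] ztop 249.1
510 2126 y [-376.3 -352.9] ztop 238.4
540 756 y [-373.6 -360.1] ztop 221.6
units [-0.0002  0.0006  0.0437] turn 0.0366 | at [ 478.3 -357.6  294.7] [-179.9    0.2    2.6] open 0.2 t 45.6
```

step_arm --increments '[0, 0.006, 0.02, 0.037, 0, 0.006, 0.04, 0.037, 0, 0.006, 0.07, 0.037, 0, 0.006, 0.1, 0.037, 0, 0.006, 0.13, 0.037, 0, 0.006, 0.16, 0.037, 0, 0.006, 0.19, 0.037, 0, 0.006, 0.215, 0.037]'

```text
clock: 46.58
tool_pos: [479.6, -362.5, 134.7]
tool_rot: [180.0, -0.0, -3.3]
ft_force: [1.1, 0.4, 11.0]
opening: 0.3
gripper_force: 5.0
```

step_arm --increments '[0, 0, 0.007, 0, 0, 0, 0.014, 0, 0, 0, 0.018, 0, 0, 0, 0.018, 0]'

```text
clock: 47.08
tool_pos: [482.0, -362.6, 122.7]
tool_rot: [179.9, -0.3, -3.2]
ft_force: [1.1, -0.5, 11.0]
opening: 0.5
gripper_force: 4.9
```

step_arm --increments '[0, 0, 0.004, 0, 0, 0, 0.007, 0, 0, 0, 0.007, 0]'

```text
clock: 47.45
tool_pos: [482.7, -362.8, 120.3]
tool_rot: [179.9, -0.4, -3.3]
ft_force: [-2.9, 2.9, 29.8]
opening: 0.4
gripper_force: 14.2
```

```bash
python3 - <<'E'
from h import *
a,d=optics.get_image("scene"); C=cloud(d,*pose("scene")); b,_=optics.get_image("side")
a=cv2.resize(a[280:480,150:390],(480,400)); b=cv2.resize(b[110:250,290:430],(320,400))
cv2.imwrite("pics/s1.png",np.hstack([a,b])[:,:,::-1])
E
```

```text
(no output)
```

View pics/s1.png

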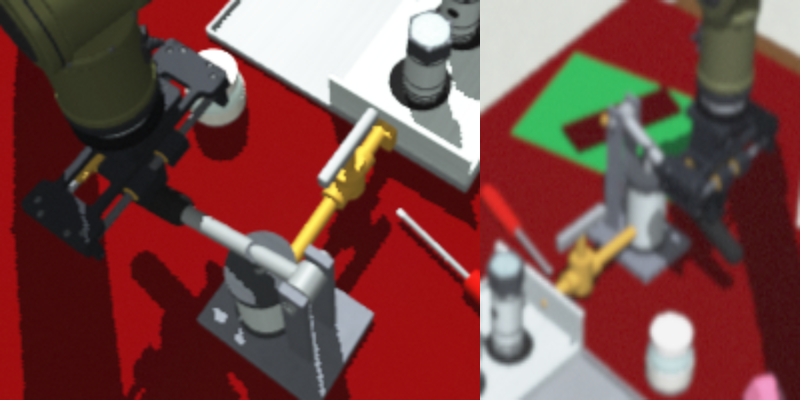

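The force rose to 30 N and the lever in the picture slopes fully down, grip at (180,205), so it is on its stop. The handle lies in line with the pipe at (350,150). I'll repeat the strokes.

step_arm --increments '[0, 0, -0.06, 0, 0, 0, -0.13, 0, 0, 0, -0.19, 0, 0, 0, -0.21, 0, 0, 0, -0.21, 0, 0, 0, -0.21, 0, 0, 0, -0.21, 0, 0, 0, -0.21, 0]'

```text
clock: 48.55
tool_pos: [479.0, -362.2, 272.9]
tool_rot: [-179.9, 0.1, -3.5]
ft_force: [-0.3, 0.4, -0.1]
opening: 0.5
gripper_force: 0.0
```

step_arm --increments '[0, 0, 0.04, 0, 0, 0, 0.08, 0, 0, 0, 0.12, 0, 0, 0, 0.16, 0, 0, 0, 0.19, 0, 0, 0, 0.204, 0, 0, 0, 0.21, 0, 0, 0, 0.21, 0]'

```text
clock: 49.55
tool_pos: [483.2, -363.4, 120.7]
tool_rot: [179.8, -0.5, -3.5]
ft_force: [-1.3, 3.1, 26.4]
opening: 0.9
gripper_force: 12.7
```

step_arm --increments '[0, 0, -0.06, 0, 0, 0, -0.13, 0, 0, 0, -0.19, 0, 0, 0, -0.21, 0, 0, 0, -0.21, 0, 0, 0, -0.21, 0, 0, 0, -0.21, 0, 0, 0, -0.21, 0]'

```text
clock: 50.55
tool_pos: [479.0, -362.2, 272.9]
tool_rot: [-179.9, 0.1, -3.5]
ft_force: [-0.5, -0.2, 0.0]
opening: 0.7
gripper_force: 0.0
```

step_arm --increments '[0, 0, 0.04, 0, 0, 0, 0.08, 0, 0, 0, 0.12, 0, 0, 0, 0.16, 0, 0, 0, 0.19, 0, 0, 0, 0.204, 0, 0, 0, 0.21, 0, 0, 0, 0.21, 0]'

```text
clock: 51.55
tool_pos: [483.2, -363.4, 120.7]
tool_rot: [179.8, -0.5, -3.5]
ft_force: [-2.7, 2.4, 27.3]
opening: 0.7
gripper_force: 12.7
```

step_arm --increments '[0, 0, -0.06, 0, 0, 0, -0.13, 0, 0, 0, -0.19, 0, 0, 0, -0.21, 0, 0, 0, -0.21, 0, 0, 0, -0.21, 0, 0, 0, -0.21, 0, 0, 0, -0.21, 0]'

```text
clock: 52.55
tool_pos: [479.0, -362.2, 272.9]
tool_rot: [-179.9, 0.1, -3.5]
ft_force: [-0.0, -0.2, 0.5]
opening: 0.4
gripper_force: 0.0
```

step_arm --increments '[0, 0, 0.04, 0, 0, 0, 0.08, 0, 0, 0, 0.12, 0, 0, 0, 0.16, 0, 0, 0, 0.19, 0, 0, 0, 0.204, 0, 0, 0, 0.21, 0, 0, 0, 0.21, 0]'

```text
clock: 53.55
tool_pos: [483.2, -363.4, 120.7]
tool_rot: [179.8, -0.5, -3.5]
ft_force: [-2.4, 1.9, 25.8]
opening: 0.3
gripper_force: 12.7
```

step_arm --increments '[0, 0, -0.06, 0, 0, 0, -0.13, 0, 0, 0, -0.19, 0, 0, 0, -0.24, 0, 0, 0, -0.24, 0, 0, 0, -0.24, 0, 0, 0, -0.24, 0, 0, 0, -0.24, 0]'

```text
clock: 54.55
tool_pos: [478.9, -362.2, 295.2]
tool_rot: [-179.9, 0.1, -3.5]
ft_force: [-0.1, -0.1, 0.5]
opening: 0.4
gripper_force: 0.0
```

```bash
python3 - <<'E'
from h import *
s=sensors.read_state(); im,d=optics.get_image("wrist"); C=cloud(d,*pose("wrist",s))
m=(d>0)&(C[...,2]>215)&(C[...,2]<275)&(C[...,0]>420)&(C[...,0]<640)&(C[...,1]>-420)&(C[...,1]<-300)
for lo in range(420,640,30):
    k=C[m&(C[...,0]>=lo)&(C[...,0]<lo+30)]
    if len(k)>20: print(lo,"ztop",np.round(np.percentile(k[:,2],95),1))
for c in ('scene','side'): tops(c)
go(619.5,-232,300,86)
E
```

```text
420 ztop 264.2
450 ztop 255.4
480 ztop 249.1
510 ztop 238.3
540 ztop 221.6
scene 264 [648.1 187.9] [648.4 187.  134.9]
scene 289 [640.5  99.6] [640.2  99.2 135.1]
scene 342 [ 6.353e+02 -6.000e-01] [635.6  -1.2 134.9]
scene 391 [635.8 -89.4] [635.8 -90.5 135. ]
side 115 [635.5 -85.8] [633.8 -87.8 135. ]
side 118 [634.4   2.1] [634.4   2.7 135.2]
side 132 [640.2 104. ] [637.8 103.2 134.6]
side 156 [647.4 190.9] [646.9 190.6 134.6]
units [ 0.176  -0.1849 -0.0054] turn -0.4972 | at [ 479.3 -362.3  296. ] [-180.     0.    -3.5] open 0.4 t 54.7
```

Four full strokes, lever back at the top, every torch standing. Next I'll close the cock.

step_arm --increments '[0.04, -0.04, 0, -0.058, 0.08, -0.08, 0, -0.116, 0.13, -0.13, 0, -0.174, 0.176, -0.184, 0, -0.232, 0.176, -0.184, 0, -0.29, 0.176, -0.184, 0, -0.348, 0.176, -0.184, 0, -0.406, 0.176, -0.184, 0, -0.464]' --claw 0

```text
clock: 55.7
tool_pos: [619.5, -232.9, 296.2]
tool_rot: [-180.0, 0.0, 80.4]
ft_force: [-0.1, 0.1, -0.7]
opening: 43.7
gripper_force: 0.0
```

```bash
python3 -c "
from h import *
go(619.6,-231.8,95,85.5)"
```

```text
units [ 0.0015 -0.      0.2683] turn -0.0285 | at [ 619.5 -232.9  296.2] [-180.     0.    80.4] open 43.7 t 55.7
```

step_arm --increments '[0.001, 0, 0.06, -0.028, 0.001, 0, 0.13, -0.028, 0.001, 0, 0.19, -0.028, 0.001, 0, 0.24, -0.028, 0.001, 0, 0.268, -0.028, 0.001, 0, 0.268, -0.028, 0.001, 0, 0.268, -0.028]'

```text
clock: 56.58
tool_pos: [621.0, -232.1, 97.1]
tool_rot: [179.8, 0.0, 85.1]
ft_force: [0.5, -0.3, -0.3]
opening: 44.1
gripper_force: 0.0
```

step_arm --increments '[0, 0, 0, 0, 0, 0, 0, 0, 0, 0, 0, 0, 0, 0, 0, 0.05, 0, 0, 0, 0.1, 0, 0, 0, 0.15, 0, 0, 0, 0.2, 0, 0, 0, 0.25]' --claw -1

```text
clock: 57.58
tool_pos: [620.1, -232.5, 95.7]
tool_rot: [179.9, -0.0, 39.8]
ft_force: [0.7, -1.2, -1.1]
opening: 11.5
gripper_force: 29.7
```

step_arm --increments '[0, 0, 0, 0.05, 0, 0, 0, 0.1, 0, 0, 0, 0.15, 0, 0, 0, 0.2, 0, 0, 0, 0.247, 0, 0, 0, 0.247]'

```text
clock: 58.32
tool_pos: [620.2, -233.0, 95.7]
tool_rot: [179.9, -0.1, -4.3]
ft_force: [1.1, -3.5, -0.7]
opening: 12.0
gripper_force: 29.8
```

step_arm --increments '[0, 0, 0, 0, 0, 0, 0, 0, 0, 0, 0, 0, 0, 0, -0.06, 0, 0, 0, -0.14, 0, 0, 0, -0.22, 0, 0, 0, -0.27, 0, 0, 0, -0.27, 0]' --claw 0

```text
clock: 59.32
tool_pos: [621.6, -232.2, 301.9]
tool_rot: [179.9, -0.4, -4.4]
ft_force: [-0.0, -0.2, 0.0]
opening: 43.9
gripper_force: 0.0
```

```bash
python3 - <<'E'
from h import *
s=sensors.read_state(); im,d=optics.get_image("wrist"); K,P=pose("wrist",s); C=cloud(d,K,P)
m=(d>0)&(C[...,2]>106)&(C[...,2]<126)&(np.hypot(C[...,0]-620,C[...,1]+232)<55)
q=C[m][:,:2]; c=q.mean(0); w,V=np.linalg.eigh(np.cov((q-c).T)); a=V[:,1]; print(m.sum(),"bar",c,"ang",np.degrees(np.arctan2(a[1],a[0])))
for c in ('scene','side'): tops(c)
a,d=optics.get_image("scene"); cv2.imwrite("pics/f.png",cv2.resize(a[160:480,200:520],(600,600))[:,:,::-1])
C=cloud(d,*pose("scene")); r=nets.cut_out("valve_handle","scene")[0]
q=C[r["mask"]&(d>0)&(C[...,2]>104)&(C[...,2]<124)&(np.hypot(C[...,0]-620,C[...,1]+232)<60)][:,:2]; c=q.mean(0); w,V=np.linalg.eigh(np.cov((q-c).T)); a=V[:,1]; print(len(q),"scene bar",c,"ang",np.degrees(np.arctan2(a[1],a[0])))
E
```

```text
1258 bar [ 621.03861574 -232.0097493 ] ang 176.35733942410076
scene 266 [648.4 187.4] [648.7 186.1 135. ]
scene 287 [640.7 100.2] [641.   99.2 135.1]
scene 345 [635.   -0.7] [635.7  -1.4 135. ]
scene 392 [635.8 -89.6] [635.7 -90.3 135. ]
side 120 [634.3 -85.8] [633.  -86.2 134.5]
side 134 [633.7   2.2] [631.9   2.5 135.6]
side 141 [639.1 103.6] [637.4 104.5 135.2]
side 149 [646.7 190.9] [646.3 192.3 134.6]
329 scene bar [ 624.70600772 -235.09021234] ang 176.5454309070771
```

View pics/f.png

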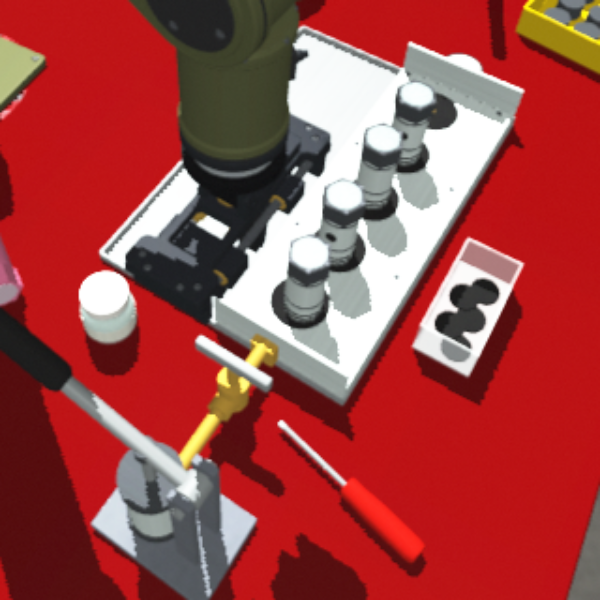

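The picture shows four torches upright on pads 1–4 at (305,280), (343,225), (380,170) and (413,125). The handle is square across the pipe at (235,362), the lever is up, and the tub, jar and screwdriver haven't moved.

```bash
python3 -c "
from h import *
print(bot.hand_in())"
```

```text
the job is handed in; nothing more can be done
None
```

The job is handed in: all four torches stand on pads 1–4 (one was knocked off its spot and re-placed on pad 4), the lever got four full strokes with the cock open, and the handle is now square across the pipe; the verdict was not shown.

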